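# Empty a dipper of used vial caps into the self-closing bench waste bin

## Robot

A 6-joint arm with a two-finger parallel gripper is mounted at the origin on a cart in front of the work surface, level with it; the furniture and walls round the work are solid. World frame = base frame: x ahead of the robot, y to its left, z up, the work surface at z = 0. Lengths are in m, angles in rad, forces in N, time in s.
With the tool pointing down it reaches from about 0.35 to 1 m from the base axis. Payload 7.1 kg.
Tool frame: the origin (TCP) lies midway between the tips of the shut fingers; the grasp point (between the pads) lies 19 mm behind it (robot.grasp_offset is the z of the grasp point in the tool frame, in m); z points along the fingers, y is the line along which they close (so a half turn about z gives the same grasp; the last joint's range is limited). The gripper opens to 85 mm and grips with 20 to 120 N. Pads are 22 mm wide; open, the fingers measure 114 mm over their backs; the gripper's body (76 mm by 85 mm) begins 54 mm behind the grasp point. The pads swing forward as they close: fully open they stand 13 mm farther back than shut.
Start: joints at [-1.271, 0.423, 1.63, -0, 1.089, -0.019], TCP at [0.196, -0.593, 0.231] pointing down, gripper open.
Joint ranges: [-3, 3], [-0.9, 2.11], [0.09, 2.58], [-1.31, 4.45], [0.11, 2.69], [-2.54, 2.54]. Speed limits (rad/s): [2.39, 2.39, 3.01, 3.14, 3.14, 3.14].

## Interface

Orientations are given as a unit quaternion [w, x, y, z].
In Python, from bench import robot, eyes gives the robot as it stands.
- The arm moves only by the tool carry_out, never from a script. Its argument "series" is a list of rows, each a list of 2 entries, a list of its own where there are three numbers: the shift along the tool's x, y, z in cm, then the turn, a rotation vector about the tool's x, y, z in rad. In form: [[[dx, dy, dz], [wx, wy, wz]], ...]. A call has exactly 8 rows; each row shifts and turns the commanded pose from where the row before left it, along the tool's axes as they then stand; what a row does not reach is not made up. A row lasts 1/10 s, in which the tool goes at most 50 mm and 8.59 degrees, less where a joint would pass 70% of its speed; a pose out of reach is approached as far as the arm can. A call with a gripper value outside its range is refused whole. "fingers" is the opening, from 0 (shut) to 1 (fully open), set as the call begins (left out, the last holds). The fingers move at their own pace and stop on an object; "squeeze" is the grip in N (left out, the last holds). Time passes only in rows, so rows that do not move let the fingers close, or fill a call up. It gives the time, the measured TCP pose, the force, the opening and the grip force at its end, in the units of the state.
- robot.get_obs(): the state, without advancing time (a new reading comes with each control period).
- eyes.camera(name): name is "scene" or "top"; returns the picture (480x640x3 uint8, red, green, blue); there is no depth.
- eyes.camera_model(name): a dict with "mtx" (3x3 intrinsics, pixels), "rvec" (rotation vector, rad) and "tvec" (3), from world to camera coordinates, as OpenCV has them. Camera axes: x right, y down, z forward; pixel columns grow to the right and rows downward; lengths in m; the calibration is good to about 2 mm. A picture is of the moment at which its call begins. camera_model takes no time and is no camera call.
- robot.hand_in(): hands the job in; it is judged then, once.
The state is a dict: "time": time; "joints": joint angles; "qd": joint speeds; "effort": joint torques, N m; "ee_pos": TCP position; "ee_rot": TCP orientation; "force": force on the tool from outside, world axes, zero at the start; "moment": the same for the moment, N m; "finger_gap": finger opening in m; "grasp_force": force on a finger pad.
Only numpy, scipy, OpenCV 4.12 (cv2) and the standard library are available. Lean on these libraries where they do the work, as an engineer would, in place of code of your own. Each camera call takes 0.05 s, during which the arm holds its last target. There are 200 camera calls.

## Task

Take the steel dipper by its black handle and empty all eight used caps into the yellow waste bin: push the red flap in with the dipper itself, never touching the flap with the hand, and tip the cup out inside. Draw the dipper out again so that the flap shuts, and stand it upright on the bench; leave everything else on the bench where it is.

Things in the scene. Friction and masses are not known exactly. Their poses are not given: they have to be found in the camera images.
- bin: Yellow bench waste bin, 160 (x) by 172 (y) by 190 mm high, fixed, hollow, walls 4 mm. Origin: centre of its underside; its front faces its own -x. Upright front wall 88 mm high at x = -80 mm (its top edge is the sill); above it the front leans back to the top edge at x = -40, z = 190 mm. That sloping part is an opening, y = -68 to +68 mm, closed by the red flap.
- opening (a point): Middle of the sill, the lower edge of the bin's opening: x = -80 mm, z = 88 mm in the bin's frame.
- flap (a joint): Red push flap, 136 mm wide, 97 mm long, 3 mm thick, smooth, hinged along its upper edge (bin frame x = -43, z = 183 mm). 0 = shut; grows to 1.75 rad as its lower edge is pushed inward and up (then nearly level; it hangs plumb at 0.37). It cannot open outward. A spring shuts it: 1 N at the lower edge to start it, 2.6 N fully open, more nearer the hinge.
- dipper: Steel dipper, about 120 g: round cup, 48 mm across at its flat foot, 76 mm at the rim, 48 mm high, wall 2 mm, floor 4 mm, smooth, walls flaring 16 degrees. Origin: centre of the cup's underside; z up through the mouth. A level handle runs along its own -x, axis 42 mm above the foot: 10 mm rod to x = -75 mm, then a round rubber grip 14 mm thick to x = -165 mm..
- grip (a point): A point on the axis of the dipper's black handle, 120 mm behind the cup's centre (x = -120, z = 42 mm in the dipper's frame). Held here, the cup and the flap's spring load the pinch with up to 0.6 N m, so that in a light grip the dipper sags nose-down; 80 N or more holds it within some degrees. Let go on its foot, full or empty, the dipper stands by itself.
- cap_1: Used blue screw cap of a sample vial, round, 16 mm across and 13 mm high, about 10 g; lies loose in the dipper's cup at first. Origin: centre of one flat face. It slides on steel once the surface slopes some 20 to 31 degrees, by its state.
- cap_2: Used orange screw cap of a sample vial, round, 16 mm across and 13 mm high, about 10 g; lies loose in the dipper's cup at first. Origin: centre of one flat face. It slides on steel once the surface slopes some 20 to 31 degrees, by its state.
- cap_3: Used white screw cap of a sample vial, round, 16 mm across and 13 mm high, about 10 g; lies loose in the dipper's cup at first. Origin: centre of one flat face. It slides on steel once the surface slopes some 20 to 31 degrees, by its state.
- cap_4: Used blue screw cap of a sample vial, round, 16 mm across and 13 mm high, about 10 g; lies loose in the dipper's cup at first. Origin: centre of one flat face. It slides on steel once the surface slopes some 20 to 31 degrees, by its state.
- cap_5: Used orange screw cap of a sample vial, round, 16 mm across and 13 mm high, about 10 g; lies loose in the dipper's cup at first. Origin: centre of one flat face. It slides on steel once the surface slopes some 20 to 31 degrees, by its state.
- cap_6: Used green screw cap of a sample vial, round, 16 mm across and 13 mm high, about 10 g; lies loose in the dipper's cup at first. Origin: centre of one flat face. It slides on steel once the surface slopes some 20 to 31 degrees, by its state.
- cap_7: Used blue screw cap of a sample vial, round, 16 mm across and 13 mm high, about 10 g; lies loose in the dipper's cup at first. Origin: centre of one flat face. It slides on steel once the surface slopes some 20 to 31 degrees, by its state.
- cap_8: Used white screw cap of a sample vial, round, 16 mm across and 13 mm high, about 10 g; lies loose in the dipper's cup at first. Origin: centre of one flat face. It slides on steel once the surface slopes some 20 to 31 degrees, by its state.
- well_plate: Clear six-well plate with pink medium, 85x128x21 mm, origin at the centre of its underside; bystander. It and the dipper stand on the two sides of the bin, either way round.
- timer: White digital timer, 20x66x62 mm, standing on the bench behind, to the right; bystander.
- counter: Round light-coloured tally counter, 44x50x24 mm, at the right in front of the large microscope, which stands right of y = -0.40 m (solid, the arm starts beside it); bystander.
- dish: Covered culture dish, 60 mm across, 14 mm high; bystander beside the bin.
- marker: Red-capped marker pen, 125 mm long, 14 mm thick, lying at the front; bystander.

How it is judged:
On the way, in this order (a step that is already met when the one before it is completed fails the run):
1. the dipper is off the bench with all caps still in it (height (world z) of dipper above 0.03 m and distance between each of cap_1, cap_2, cap_3, cap_4, cap_5, cap_6, cap_7, cap_8 and dipper below 0.06 m), for 0.2 s.
2. the dipper pushes the flap in (value of joint flap above 0.35 rad and contact force between dipper and flap above 0.2 N), for 0.1 s.
3. all eight caps lie inside the bin (x of cap_1 in the frame of bin between -0.078 and 0.08 m and y of cap_1 in the frame of bin between -0.084 and 0.084 m and z of each of cap_1, cap_2, cap_3, cap_4, cap_5, cap_6, cap_7, cap_8 in the frame of bin below 0.085 m and x of cap_2 in the frame of bin between -0.078 and 0.08 m and y of cap_2 in the frame of bin between -0.084 and 0.084 m and x of cap_3 in the frame of bin between -0.078 and 0.08 m and y of cap_3 in the frame of bin between -0.084 and 0.084 m and x of cap_4 in the frame of bin between -0.078 and 0.08 m and y of cap_4 in the frame of bin between -0.084 and 0.084 m and x of cap_5 in the frame of bin between -0.078 and 0.08 m and y of cap_5 in the frame of bin between -0.084 and 0.084 m and x of cap_6 in the frame of bin between -0.078 and 0.08 m and y of cap_6 in the frame of bin between -0.084 and 0.084 m and x of cap_7 in the frame of bin between -0.078 and 0.08 m and y of cap_7 in the frame of bin between -0.084 and 0.084 m and x of cap_8 in the frame of bin between -0.078 and 0.08 m and y of cap_8 in the frame of bin between -0.084 and 0.084 m), for 0.2 s.
At the end, for the whole second after the job is handed in: All eight caps lie inside the bin (below its sill); the flap is shut again (within 0.06 rad); the dipper stands upright on its foot on the bench (foot within 6 mm of the surface, within 0.1 rad of upright), at rest (all of step 3 and value of joint flap below 0.06 rad and height (world z) of dipper between -0.006 and 0.006 m and angle between dipper's own z axis and vertical below 0.1 rad and linear speed of dipper below 0.02 m/s); the robot touches nothing.
It fails at once if the hand or arm touches the flap (contact force between any of the fingers, the arm and flap above 0.5 N).
It fails at once if a bystander (well plate, timer, tally counter, culture dish or marker) is moved by more than 25 mm (distance of any of well_plate, timer, counter, dish, marker from where it was at the start of the episode above 0.025 m).
It also fails if it takes over 67 s, if anything falls off the work surface, if the arm or the gripper's body presses on something with over 40 N, if the wrist force passes 120 N, or if a joint passes its speed limit or range.

## Working session

There is one attempt and no reset: what is moved stays moved. The work goes in short steps, Python scripts to look and compute and a tool call to move; the robot and the scene stay as the last step left them, time stands still between calls to the robot, and variables do not carry over. Pictures are saved under pics/ and viewed, at most 11 in all, crops included, and the job is handed in when it is done.

Besides the shell and the picture viewer there is one more tool, called as name([rows], argument=value, ...), one row to a line, values as JSON. carry_out: Moves the arm, as the interface text tells. Its arguments: {"type":"object","properties":{"series":{"type":"array"},"fingers":{"type":"number"},"squeeze":{"type":"number"}},"required":["series"]}

```bash
mkdir -p pics; python3 - <<'E'
from bench import robot, eyes
import cv2
for n in("scene","top"):
    cv2.imwrite(f"pics/{n}0.png",cv2.cvtColor(eyes.camera(n),cv2.COLOR_RGB2BGR))
    m=eyes.camera_model(n);print(n,m)
o=robot.get_obs();print(o, robot.grasp_offset)
E
```

```text
scene {'mtx': array([[606.02877679,   0.        , 315.28276421],
       [  0.        , 606.02877679, 240.85990149],
       [  0.        ,   0.        ,   1.        ]]), 'rvec': array([ 1.89249747, -0.60610585,  0.36687759]), 'tvec': array([-0.4566621 ,  0.26858236,  1.29878868])}
top {'mtx': array([[532.9568269 ,   0.        , 325.91279051],
       [  0.        , 532.9568269 , 247.70542911],
       [  0.        ,   0.        ,   1.        ]]), 'rvec': array([ 2.11559573, -2.13441547,  0.20935223]), 'tvec': array([-0.03806865,  0.5904032 ,  1.4927948 ])}
{'time': 0.1, 'joints': array([-1.27099228e+00,  4.23781827e-01,  1.63060028e+00,  7.23157900e-06,
        1.08863070e+00, -1.90038500e-02]), 'qd': array([-1.42686147e-03, -2.83654038e-04, -2.18965289e-03, -6.18164068e-05,
        7.00161377e-05,  7.90834929e-04]), 'effort': array([ 2.92191971e-04, -5.58428049e+01, -2.82446069e+01, -3.19104367e-05,
        3.00542873e-03, -7.09225276e-06]), 'ee_pos': array([ 0.19577379, -0.59302297,  0.23061779]), 'ee_rot': array([-7.03540637e-04,  9.87322087e-01,  1.58728044e-01, -9.61971764e-05]), 'force': array([ 0.7361222 ,  0.13375208, -0.02349393]), 'moment': array([-0.04796693,  0.00086775, -0.00331481]), 'grasp_force': 0.0, 'finger_gap': 0.0854781061922766} -0.0187
```

View pics/scene0.png

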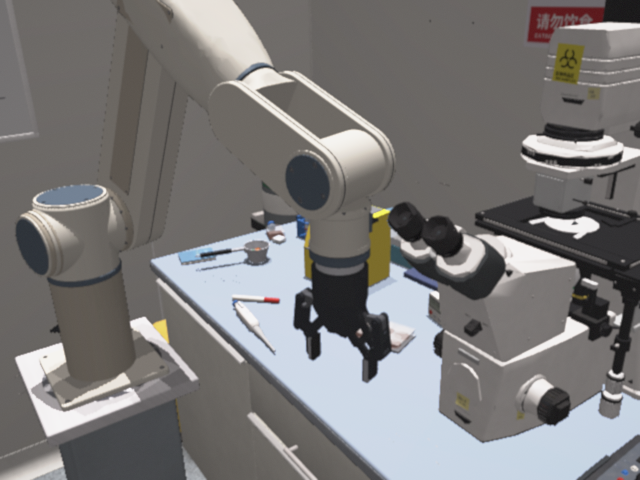

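View pics/top0.png

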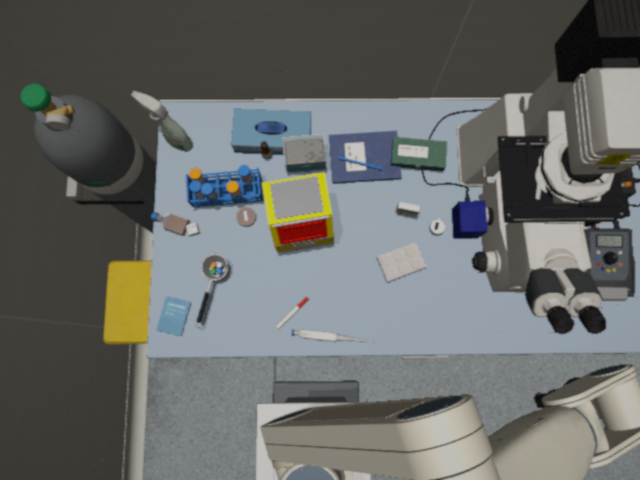

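The top view shows the dipper at (215,268) with its handle running to (203,322), and the bin around (300,210) with its flap facing the robot, slightly rotated. Next I enlarge that area.

```bash
python3 - <<'E'
import cv2
i=cv2.imread("pics/top0.png")
cv2.imwrite("pics/c0.png",cv2.resize(i[165:345,145:345],None,fx=3.3,fy=3.3,interpolation=cv2.INTER_CUBIC))
E
cat > h.py <<'E'
from bench import robot, eyes
import cv2, numpy as np
from scipy.spatial.transform import Rotation as R
def ray(n,uv,z):
    m=eyes.camera_model(n);Rm=cv2.Rodrigues(m["rvec"])[0];c=-Rm.T@m["tvec"]
    d=Rm.T@np.linalg.inv(m["mtx"])@np.array([uv[0],uv[1],1.]);return c+d*(z-c[2])/d[2]
def proj(n,P):
    m=eyes.camera_model(n);return cv2.projectPoints(np.array(P,float).reshape(-1,3),m["rvec"],m["tvec"],m["mtx"],None)[0].reshape(-1,2)
E
```

```text
(no output)
```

View pics/c0.png

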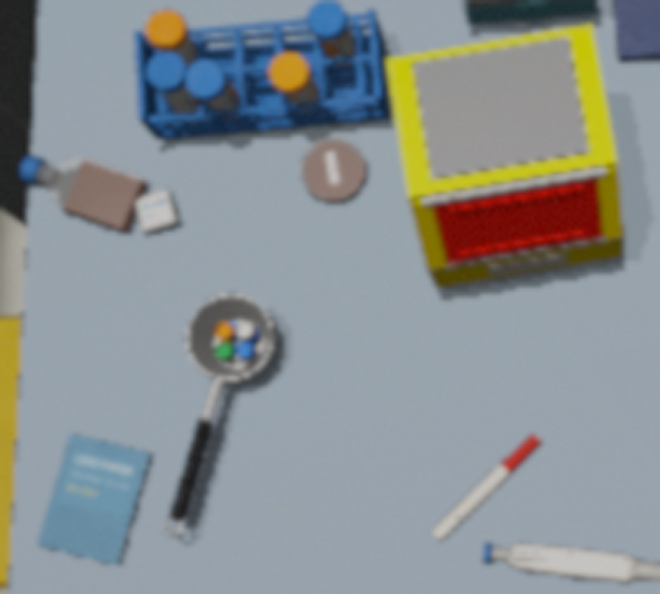

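```bash
python3 - <<'E'
from h import *
f=lambda a,z:ray("top",(145+a[0]/3.3,165+a[1]/3.3),z)
c=f((231,338),.048);print("cup",c)
g0=f((205,422),.042);g1=f((181,520),.042);print(g0,g1,np.linalg.norm(g0-g1),np.linalg.norm(c-g0),np.linalg.norm(c-g1))
d=c-g1;print("yaw dipper",np.arctan2(d[1],d[0]))
T=[f(p,.19) for p in((388,60),(592,25),(618,163),(415,197))]
for t in T:print(t)
print([np.linalg.norm(T[i]-T[(i+1)%4]) for i in range(4)])
X=(T[0]-T[3]+T[1]-T[2]);Y=T[0]-T[1]+T[3]-T[2]
print("yaw",np.arctan2(X[1],X[0]),np.arctan2(-Y[0],Y[1]))
yaw=(np.arctan2(X[1],X[0])+2*np.arctan2(-Y[0],Y[1]))/3
C=np.mean(T,0);o=C[:2]-.02*np.array([np.cos(yaw),np.sin(yaw)]);print("bin",o,yaw)
def w(p):return [o[0]+p[0]*np.cos(yaw)-p[1]*np.sin(yaw),o[1]+p[0]*np.sin(yaw)+p[1]*np.cos(yaw),p[2]]
q=proj("top",[w(p) for p in((-.08,.086,0),(-.08,-.086,0),(-.08,.068,.088),(-.08,-.068,.088),(-.04,.086,.19),(-.04,-.086,.19),(.08,.086,.19),(.08,-.086,.19))])
print(np.round((q-[145,165])*3.3))
print(f((437,538),.007),f((538,438),.007),f((334,170),.014))
E
```

```text
cup [0.53609999 0.27860973 0.048     ]
[0.46300916 0.30030396 0.042     ] [0.37828191 0.31826225 0.042     ] 0.08660951576251133 0.07647816099428509 0.1628338759935325
yaw dipper -0.2461591415116621
[0.74397986 0.12783762 0.19      ]
[ 0.77284554 -0.04007714  0.19      ]
[ 0.65525731 -0.06017413  0.19      ]
[0.62818817 0.10449959 0.19      ]
[np.float64(0.17037780039355513), np.float64(0.11929324958875717), np.float64(0.16688371178367778), np.float64(0.118120193421327)]
yaw 0.18400763478187473 0.16662099389619445
bin [0.68036426 0.02959021] 0.17241654085808789
[[439. 289.]
 [624. 256.]
 [451. 267.]
 [606. 240.]
 [411. 199.]
 [620. 162.]
 [388.  59.]
 [594.  24.]]
[0.3622771  0.09989351 0.007     ] [0.44983321 0.01043182 0.007     ] [0.69599601 0.19603275 0.014     ]
```

```bash
cat >> h.py <<'E'
import json
DY=-.24; D0=np.array([.536,.2786,0]); BY=.172; B0=np.array([.680,.0295,0])
def cur():
    o=robot.get_obs();return np.array(o["ee_pos"]),R.from_quat(np.roll(o["ee_rot"],-1))
def plan(p0,R0,p1,R1,n,ease=False):
    "rows of straight line + slerp; prints rounded; returns end pose actually reached by rounded rows"
    w=(R0.inv()*R1).as_rotvec(); rows=[];p,r=p0,R0
    for k in range(1,n+1):
        t=k/n; t=t*t*(3-2*t) if ease else t
        d=np.round(r.inv().apply(p0+(p1-p0)*t-p)*100,1); v=np.round((r.inv()*R0*R.from_rotvec(w*t)).as_rotvec(),3)
        rows.append([d.tolist(),v.tolist()]); p=p+r.apply(d/100); r=r*R.from_rotvec(v)
    for i in range(0,n,8):print(json.dumps(rows[i:i+8]))
    print("end",p.round(4),"rotmax",np.abs(w).max()/n,"mm/row",np.linalg.norm(p1-p0)/n*1000)
    return p,r
def log(tag=""):
    o=robot.get_obs();open("log.jsonl","a").write(json.dumps([list(map(float,o["joints"])),list(map(float,o["ee_pos"])),list(map(float,o["ee_rot"]))])+"\n")
    print(tag,o["time"],np.round(o["joints"],3),np.round(o["ee_pos"],4),np.round(o["force"],1),o["finger_gap"],o["grasp_force"]);return o
def down(yawx): # tool z down, tool x at world yaw
    return R.from_euler("z",yawx)*R.from_euler("x",np.pi)
E
python3 - <<'E'
from h import *
log();p,r=cur()
p,r=plan(p,r,np.array([.38,-.12,.25]),down(1.60),16)
p,r=plan(p,r,np.array([.38,.22,.22]),down(2.90),16)
E
```

```text
0.1 [-1.271  0.424  1.631  0.     1.089 -0.019] [ 0.1958 -0.593   0.2306] [ 0.7  0.1 -0. ] 0.0854781061922766 0.0
[[[2.0, -2.4, -0.1], [-0.0, -0.0, -0.08]], [[2.2, -2.3, -0.1], [-0.0, -0.0, -0.08]], [[2.4, -2.1, -0.2], [-0.0, -0.0, -0.08]], [[2.6, -1.9, -0.1], [-0.0, -0.0, -0.08]], [[2.7, -1.7, -0.1], [-0.0, -0.0, -0.08]], [[2.8, -1.5, -0.1], [-0.0, -0.0, -0.08]], [[2.9, -1.2, -0.1], [-0.0, -0.001, -0.081]], [[3.0, -1.0, -0.1], [-0.001, 0.0, -0.08]]]
[[[3.1, -0.8, -0.2], [0.0, 0.0, -0.08]], [[3.1, -0.5, -0.1], [0.0, 0.0, -0.08]], [[3.2, -0.2, -0.1], [0.0, 0.0, -0.08]], [[3.1, -0.0, -0.1], [0.0, 0.0, -0.08]], [[3.2, 0.2, -0.2], [-0.0, 0.0, -0.08]], [[3.1, 0.5, -0.1], [-0.0, 0.0, -0.08]], [[3.1, 0.8, -0.1], [-0.0, 0.0, -0.08]], [[3.0, 1.0, -0.1], [-0.0, -0.0, -0.08]]]
end [ 0.3799 -0.1202  0.2498] rotmax 0.08007470186693202 mm/row 31.750104066226957
[[[2.1, 0.1, 0.2], [-0.0, -0.0, -0.081]], [[2.1, 0.2, 0.2], [-0.0, -0.0, -0.082]], [[2.1, 0.4, 0.2], [-0.0, -0.0, -0.081]], [[2.1, 0.6, 0.1], [-0.0, -0.0, -0.081]], [[2.0, 0.7, 0.2], [-0.0, -0.0, -0.081]], [[1.9, 0.9, 0.2], [-0.0, -0.0, -0.082]], [[1.8, 1.1, 0.2], [-0.0, -0.0, -0.081]], [[1.8, 1.2, 0.2], [-0.0, -0.0, -0.081]]]
[[[1.7, 1.3, 0.2], [-0.0, -0.0, -0.081]], [[1.5, 1.5, 0.2], [-0.0, -0.0, -0.082]], [[1.4, 1.6, 0.2], [-0.0, -0.0, -0.081]], [[1.3, 1.7, 0.1], [-0.0, -0.0, -0.081]], [[1.2, 1.7, 0.2], [-0.0, -0.0, -0.081]], [[0.9, 1.9, 0.2], [-0.0, -0.0, -0.082]], [[0.9, 2.0, 0.2], [-0.0, -0.0, -0.081]], [[0.7, 2.0, 0.2], [-0.0, -0.0, -0.081]]]
end [0.3796 0.2202 0.2199] rotmax 0.08126217152941871 mm/row 21.346576219330178
```

carry_out([
  [[2.0, -2.4, -0.1], [0, 0, -0.08]],
  [[2.2, -2.3, -0.1], [0, 0, -0.08]],
  [[2.4, -2.1, -0.2], [0, 0, -0.08]],
  [[2.6, -1.9, -0.1], [0, 0, -0.08]],
  [[2.7, -1.7, -0.1], [0, 0, -0.08]],
  [[2.8, -1.5, -0.1], [0, 0, -0.08]],
  [[2.9, -1.2, -0.1], [0, 0, -0.08]],
  [[3.0, -1.0, -0.1], [0, 0, -0.08]],
])

```text
time: 0.9
ee_pos: [0.2883, -0.3556, 0.2401]
ee_rot: [-0.0, 0.887, 0.463, -0.0]
force: [1.2, -0.1, -0.1]
finger_gap: 0.0854
grasp_force: 0.0
```

```bash
python3 -c "
from h import *
log()"
```

```text
0.9 [-0.916  0.163  1.978  0.     1.001 -0.307] [ 0.2883 -0.3556  0.2401] [ 1.2 -0.1 -0.1] 0.08544751478954697 0.0
```

carry_out([
  [[3.1, -0.8, -0.2], [0, 0, -0.08]],
  [[3.1, -0.5, -0.1], [0, 0, -0.08]],
  [[3.2, -0.2, -0.1], [0, 0, -0.08]],
  [[3.1, 0, -0.1], [0, 0, -0.08]],
  [[3.2, 0.2, -0.2], [0, 0, -0.08]],
  [[3.1, 0.5, -0.1], [0, 0, -0.08]],
  [[3.1, 0.8, -0.1], [0, 0, -0.08]],
  [[3.0, 1.0, -0.1], [0, 0, -0.08]],
])

```text
time: 1.7
ee_pos: [0.3804, -0.1195, 0.2503]
ee_rot: [-0.0, 0.696, 0.718, -0.0]
force: [0.4, -1.0, 0.8]
finger_gap: 0.0853
grasp_force: 0.0
```

```bash
python3 -c "
from h import *
log()"
```

```text
1.7 [-0.334  0.052  2.08   0.     1.01  -0.365] [ 0.3804 -0.1195  0.2503] [ 0.4 -1.   0.8] 0.08529938964620447 0.0
```

carry_out([
  [[2.1, 0.1, 0.2], [0, 0, -0.081]],
  [[2.1, 0.2, 0.2], [0, 0, -0.081]],
  [[2.1, 0.4, 0.2], [0, 0, -0.081]],
  [[2.1, 0.6, 0.1], [0, 0, -0.081]],
  [[2.0, 0.7, 0.2], [0, 0, -0.081]],
  [[1.9, 0.9, 0.2], [0, 0, -0.081]],
  [[1.8, 1.1, 0.2], [0, 0, -0.081]],
  [[1.8, 1.2, 0.2], [0, 0, -0.081]],
])

```text
time: 2.5
ee_pos: [0.3808, 0.0503, 0.2351]
ee_rot: [-0.0, 0.431, 0.902, -0.0]
force: [-0.0, -0.6, -0.0]
finger_gap: 0.0854
grasp_force: 0.0
```

```bash
python3 -c "
from h import *
log()"
```

```text
2.5 [ 0.1    0.05   2.123 -0.     0.968 -0.579] [0.3808 0.0503 0.2351] [-0.  -0.6 -0. ] 0.08535011949728104 0.0
```

carry_out([
  [[1.7, 1.3, 0.2], [0, 0, -0.081]],
  [[1.5, 1.5, 0.2], [0, 0, -0.081]],
  [[1.4, 1.6, 0.2], [0, 0, -0.081]],
  [[1.3, 1.7, 0.1], [0, 0, -0.081]],
  [[1.2, 1.7, 0.2], [0, 0, -0.081]],
  [[0.9, 1.9, 0.2], [0, 0, -0.081]],
  [[0.9, 2.0, 0.2], [0, 0, -0.081]],
  [[0.7, 2.0, 0.2], [0, 0, -0.081]],
])

```text
time: 3.3
ee_pos: [0.3807, 0.2205, 0.22]
ee_rot: [-0.0, 0.121, 0.993, -0.0]
force: [0.7, -0.5, -0.2]
finger_gap: 0.0856
grasp_force: 0.0
```

```bash
python3 - <<'E'
from h import *
log()
from scipy.optimize import least_squares
L=[json.loads(l) for l in open("log.jsonl")]
# j1 yaw; j2 from vertical; j3 adds; j4 roll fwd-arm; j5 bend; j6 roll
def fk(q,k):
    a1,d1,L2,a3,L3,dt,off=k
    E=lambda a,t:R.from_euler(a,t)
    r1=E("z",q[0]);r2=r1*E("y",q[1]);r3=r2*E("y",q[2])      # link z axis along link
    p=r1.apply([a1,off,d1])+r2.apply([0,0,L2])+r3.apply([a3,0,L3])
    r5=r3*E("z",q[3])*E("y",q[4]);r6=r5*E("z",q[5])
    return p+r6.apply([0,0,dt]),r6
def res(k):
    return np.concatenate([fk(q,k)[0]-p for q,p,_ in L])
s=least_squares(res,[0,.3,.4,0,.4,.3,.0],x_scale=.1);print(s.x.round(4),np.abs(s.fun).max())
for q,p,o in L:
    r=R.from_quat(np.roll(o,-1));print(np.round((fk(q,s.x)[1].inv()*r).as_rotvec(),3))
E
```

```text
3.3 [ 0.498  0.165  2.032 -0.     0.945 -0.83 ] [0.3807 0.2205 0.22  ] [ 0.7 -0.5 -0.2] 0.08562342873641698 0.0
[0.     0.3124 0.5631 0.0775 0.4849 0.301  0.0119] 1.3224431549829774e-09
[-0.    -0.     1.571]
[-0.    -0.     1.571]
[-0.     0.     1.571]
[-0.    -0.     1.571]
[-0.    -0.     1.571]
```

```bash
cat >> h.py <<'E'
from scipy.optimize import least_squares
K=[0,.3124,.5631,.0775,.4849,.301,.0119]
LO=np.array([-3,-.9,.09,-1.31,.11,-2.54]);HI=np.array([3,2.11,2.58,4.45,2.69,2.54])
def fk(q,k=None):
    a1,d1,L2,a3,L3,dt,off=K if k is None else k
    E=lambda a,t:R.from_euler(a,t)
    r1=E("z",q[0]);r2=r1*E("y",q[1]);r3=r2*E("y",q[2])
    p=r1.apply([a1,off,d1])+r2.apply([0,0,L2])+r3.apply([a3,0,L3])
    r6=r3*E("z",q[3])*E("y",q[4])*E("z",q[5]+np.pi/2)
    return p+r6.apply([0,0,dt]),r6
def ik(p,r,q0):
    f=lambda q:np.r_[(fk(q)[0]-p)*3,(r.inv()*fk(q)[1]).as_rotvec()]
    s=least_squares(f,np.clip(q0,LO+.01,HI-.01),bounds=(LO,HI));return s.x,np.abs(s.fun).max()
def tool(yaw,rho,gam=0): # dipper yaw, roll of hand about dipper x, lean-back gam (body toward handle end)
    return R.from_euler("z",yaw)*R.from_euler("x",rho)*R.from_euler("z",np.pi)*R.from_euler("x",np.pi)*R.from_euler("y",gam)
GO=.0187
def tcp(axpt,Rt): return np.asarray(axpt)+Rt.apply([0,0,GO])
def dpt(x,z=.042): return D0+R.from_euler("z",DY).apply([x,0,z])   # dipper frame pt, on bench
def bpt(x,y,z): return B0+R.from_euler("z",BY).apply([x,y,z])
E
python3 - <<'E'
from h import *
qn=robot.get_obs()["joints"]
print(tool(DY,0).as_matrix().round(2))
for g in (0,.3,.6):
  for s in (1,-1):
    print("gam",g,"side",s)
    q=qn
    for d in np.arange(0,61,15):
        r=tool(DY,s*np.radians(d),g);q,e=ik(tcp(dpt(-.128),r),r,q);print(" grasp",d,q.round(2),round(e,4))
    q=qn.copy();q[0]=0
    for d in np.arange(0,91,15):
        r=tool(BY,s*np.radians(d),g);q,e=ik(tcp(bpt(-.143,0,.115),r),r,q);print(" dump",d,q.round(2),round(e,4))
E
```

```text
[[-0.97  0.24  0.  ]
 [ 0.24  0.97  0.  ]
 [ 0.    0.   -1.  ]]
gam 0 side 1
 grasp 0 [ 0.62  0.61  1.97 -0.    0.56 -0.71] 0.0
 grasp 15 [ 0.52  0.58  2.09  0.59  0.34 -1.36] 0.0
 grasp 30 [ 0.4   0.62  2.18  1.56  0.41 -2.42] 0.0
 grasp 45 [ 0.28  0.66  2.17  1.61  0.65 -2.54] 0.0718
 grasp 60 [ 0.19  0.72  2.12  1.57  0.87 -2.54] 0.1528
 dump 0 [-0.01  0.5   1.9   0.    0.74 -1.76] 0.0
 dump 15 [-0.14  0.53  1.87  0.33  0.85 -2.12] 0.0
 dump 30 [-0.25  0.6   1.82  0.56  1.03 -2.37] 0.0
 dump 45 [-0.34  0.7   1.77  0.71  1.23 -2.53] 0.0
 dump 60 [-0.39  0.81  1.68  0.8   1.45 -2.54] 0.0553
 dump 75 [-0.42  0.93  1.6   0.89  1.66 -2.54] 0.1079
 dump 90 [-0.44  1.06  1.53  1.    1.87 -2.54] 0.143
gam 0 side -1
 grasp 0 [ 0.62  0.61  1.97 -0.    0.56 -0.71] 0.0
 grasp 15 [ 0.7   0.67  1.84 -0.2   0.85 -0.48] 0.0
 grasp 30 [ 0.77  0.77  1.71 -0.3   1.14 -0.37] 0.0
 grasp 45 [ 0.81  0.89  1.58 -0.36  1.41 -0.32] 0.0
 grasp 60 [ 0.84  1.01  1.45 -0.42  1.66 -0.3 ] 0.0
 dump 0 [-0.01  0.5   1.9   0.    0.74 -1.76] 0.0
 dump 15 [ 0.12  0.51  1.92 -0.39  0.74 -1.32] 0.0
 dump 30 [ 0.25  0.5
[... 2071 characters left out ...]
1 -2.54] 0.0655
 dump 90 [-0.27  1.17  1.24  0.71  2.19 -2.54] 0.1533
gam 0.6 side -1
 grasp 0 [ 0.43  0.79  1.71  0.39  1.17 -1.16] 0.0
 grasp 15 [ 0.5   0.84  1.61  0.23  1.31 -0.88] 0.0
 grasp 30 [ 0.56  0.91  1.51  0.12  1.49 -0.66] 0.0
 grasp 45 [ 0.6   1.    1.4   0.03  1.69 -0.49] 0.0
 grasp 60 [ 0.63  1.1   1.3  -0.03  1.89 -0.33] 0.0
 dump 0 [ 0.03  0.75  1.54 -0.08  1.45 -1.68] 0.0
 dump 15 [ 0.12  0.75  1.56 -0.25  1.44 -1.44] 0.0
 dump 30 [ 0.2   0.79  1.56 -0.41  1.48 -1.2 ] 0.0
 dump 45 [ 0.27  0.84  1.55 -0.56  1.57 -0.97] 0.0
 dump 60 [ 0.32  0.92  1.52 -0.68  1.68 -0.77] 0.0
 dump 75 [ 0.35  1.01  1.49 -0.78  1.82 -0.6 ] 0.0
 dump 90 [ 0.36  1.11  1.45 -0.87  1.97 -0.43] 0.0
```

```bash
python3 - <<'E'
from h import *
r=tool(DY,.70,.45);g=tcp(dpt(-.128),r);pre=g-r.apply([0,0,.10]);print(g,pre,r.as_matrix()[:,2])
p,q=cur();p,q=plan(p,q,pre+[0,0,.03],r,16)
E
```

```text
[0.40634651 0.32149603 0.02912131] [0.43480762 0.25481103 0.0979913 ] [-0.28461106  0.66685002 -0.68869993]
[[[-0.3, 0.3, 0.6], [-0.043, 0.027, -0.01]], [[-0.3, 0.3, 0.6], [-0.043, 0.027, -0.01]], [[-0.3, 0.2, 0.5], [-0.043, 0.027, -0.01]], [[-0.3, 0.2, 0.6], [-0.043, 0.027, -0.01]], [[-0.4, 0.2, 0.6], [-0.043, 0.027, -0.01]], [[-0.3, 0.1, 0.6], [-0.043, 0.027, -0.01]], [[-0.4, 0.1, 0.6], [-0.043, 0.027, -0.01]], [[-0.4, 0.1, 0.5], [-0.043, 0.027, -0.01]]]
[[[-0.4, 0.1, 0.6], [-0.043, 0.027, -0.01]], [[-0.5, 0.0, 0.5], [-0.043, 0.027, -0.01]], [[-0.4, 0.0, 0.6], [-0.043, 0.027, -0.01]], [[-0.5, 0.0, 0.5], [-0.043, 0.027, -0.011]], [[-0.4, -0.0, 0.5], [-0.043, 0.027, -0.01]], [[-0.5, -0.1, 0.5], [-0.043, 0.027, -0.01]], [[-0.5, -0.1, 0.5], [-0.043, 0.027, -0.01]], [[-0.5, -0.1, 0.5], [-0.043, 0.027, -0.01]]]
end [0.4344 0.2552 0.128 ] rotmax 0.042973071227856346 mm/row 7.010239511785972
```

```bash
python3 - <<'E'
from h import *
qn=robot.get_obs()["joints"]
for g in (0,-.2,-.4):
    print("gam",g)
    q=qn
    for d in (0,-30,-50,30,40):
        r=tool(DY,np.radians(d),g);q,e=ik(tcp(dpt(-.128),r),r,q);print(" grasp",d,q.round(2),round(e,4))
    q=qn.copy();q[0]=0
    for d in (0,20,40,60,80,0,-30,-60,-80,-90):
        r=tool(BY,np.radians(d),g);q,e=ik(tcp(bpt(-.143,0,.115),r),r,q);print(" dump",d,q.round(2),round(e,4))
E
```

```text
gam 0
 grasp 0 [ 0.62  0.61  1.97 -0.    0.56 -0.71] 0.0
 grasp -30 [ 0.77  0.77  1.71 -0.3   1.14 -0.37] 0.0
 grasp -50 [ 0.83  0.93  1.53 -0.38  1.49 -0.31] 0.0
 grasp 30 [ 0.4   0.62  2.18  1.56  0.41 -2.42] 0.0
 grasp 40 [ 0.32  0.65  2.18  1.63  0.57 -2.54] 0.0432
 dump 0 [-0.01  0.5   1.9   0.    0.74 -1.76] 0.0
 dump 20 [-0.18  0.55  1.86  0.42  0.91 -2.21] 0.0
 dump 40 [-0.32  0.67  1.79  0.67  1.16 -2.48] 0.0
 dump 60 [-0.39  0.81  1.68  0.8   1.45 -2.54] 0.0553
 dump 80 [-0.43  0.97  1.58  0.93  1.73 -2.54] 0.1218
 dump 0 [-0.01  0.5   1.9   0.    0.74 -1.76] 0.0
 dump -30 [ 0.25  0.56  1.92 -0.73  0.85 -0.95] 0.0
 dump -60 [ 0.44  0.76  1.88 -1.09  1.24 -0.51] 0.0
 dump -80 [ 0.5   0.94  1.82 -1.21  1.53 -0.36] 0.0
 dump -90 [ 0.5   1.04  1.78 -1.26  1.67 -0.31] 0.0
gam -0.2
 grasp 0 [ 0.71  0.59  2.04 -0.41  0.42 -0.26] 0.0
 grasp -30 [ 0.84  0.75  1.78 -0.49  1.05 -0.2 ] 0.0
 grasp -50 [ 0.9   0.91  1.6  -0.53  1.41 -0.23] 0.0
 grasp 30 [ 0.49  0.57  2.2   1.79  0.25 -2.54] 0.0617
 grasp 40 [ 0.4   0.58  2.2   1.77  0.41 -2.54] 0.113
 dump 0 [-0.03  0.45  2.02  0.09  0.4
[... 597 characters left out ...]
0.0
 grasp -50 [ 0.96  0.9   1.68 -0.68  1.34 -0.12] 0.0
 grasp 30 [ 0.7   0.51  2.17 -1.31  0.11  0.79] 0.2192
 grasp 40 [ 0.72  0.48  2.17 -1.31  0.11  0.86] 0.3457
 dump 0 [-0.06  0.43  2.14  0.46  0.2  -2.24] 0.0
 dump 20 [-0.21  0.46  2.05  0.82  0.56 -2.54] 0.0593
 dump 40 [-0.33  0.56  1.94  0.92  0.91 -2.54] 0.1046
 dump 60 [-0.43  0.7   1.84  1.03  1.23 -2.54] 0.1499
 dump 80 [-0.5   0.88  1.76  1.15  1.52 -2.54] 0.184
 dump 0 [-0.06  0.43  2.14  0.46  0.2  -2.24] 0.0
 dump -30 [ 0.25  0.49  2.13 -1.31  0.52 -0.42] 0.0368
 dump -60 [ 0.49  0.69  2.01 -1.31  1.09 -0.34] 0.1399
 dump -80 [ 0.6   0.89  1.94 -1.31  1.43 -0.28] 0.1865
 dump -90 [ 0.63  1.    1.9  -1.31  1.58 -0.24] 0.202
```

```bash
python3 - <<'E'
from h import *
qn=robot.get_obs()["joints"]
g=.15;q=qn
for d in (0,15,30,35,40):
    r=tool(DY,np.radians(d),g);q,e=ik(tcp(dpt(-.132),r),r,q);print(" grasp",d,q.round(2),round(e,4))
for d in (35,0,-30,-60,-90):
    r=tool(BY,np.radians(d),g);q,e=ik(tcp(bpt(-.147,0,.115),r),r,q);print(" dump",d,q.round(2),round(e,4))
r=tool(DY,.61,.15);G=tcp(dpt(-.132),r);pre=G-r.apply([0,0,.09]);print(G,pre,r.as_matrix()[:,2])
p,q=cur();p,q=plan(p,q,pre+[0,0,.02],r,16)
E
```

```text
grasp 0 [ 0.57  0.63  1.92  0.17  0.7  -0.9 ] 0.0
 grasp 15 [ 0.46  0.61  2.03  0.61  0.53 -1.42] 0.0
 grasp 30 [ 0.35  0.64  2.12  1.22  0.55 -2.14] 0.0
 grasp 35 [ 0.31  0.67  2.14  1.38  0.61 -2.35] 0.0
 grasp 40 [ 0.27  0.7   2.16  1.51  0.68 -2.52] 0.0
 dump 35 [-0.26  0.67  1.73  0.5   1.22 -2.34] 0.0
 dump 0 [-0.    0.54  1.82 -0.03  0.93 -1.72] 0.0
 dump -30 [ 0.24  0.6   1.84 -0.61  1.01 -1.05] 0.0
 dump -60 [ 0.42  0.79  1.79 -0.96  1.33 -0.6 ] 0.0
 dump -90 [ 0.48  1.05  1.7  -1.15  1.74 -0.35] 0.0
[0.40758681 0.32092974 0.02684469] [0.40853289 0.26821481 0.09978468] [-0.0105119   0.58572144 -0.81044425]
[[[-0.1, 0.3, 0.6], [-0.038, 0.009, -0.003]], [[-0.1, 0.3, 0.7], [-0.038, 0.009, -0.003]], [[-0.1, 0.3, 0.6], [-0.038, 0.009, -0.003]], [[-0.1, 0.3, 0.7], [-0.038, 0.01, -0.003]], [[-0.2, 0.2, 0.6], [-0.038, 0.009, -0.003]], [[-0.1, 0.2, 0.7], [-0.038, 0.009, -0.003]], [[-0.1, 0.2, 0.7], [-0.038, 0.009, -0.004]], [[-0.2, 0.2, 0.7], [-0.038, 0.009, -0.003]]]
[[[-0.1, 0.1, 0.7], [-0.039, 0.009, -0.003]], [[-0.2, 0.1, 0.6], [-0.038, 0.009, -0.003]], [[-0.1, 0.1, 0.7], [-0.038, 0.009, -0.003]], [[-0.2, -0.0, 0.7], [-0.038, 0.009, -0.003]], [[-0.2, 0.0, 0.7], [-0.038, 0.01, -0.003]], [[-0.2, 0.0, 0.7], [-0.038, 0.009, -0.003]], [[-0.2, -0.0, 0.7], [-0.038, 0.009, -0.003]], [[-0.2, -0.1, 0.7], [-0.038, 0.009, -0.003]]]
end [0.4089 0.2681 0.1196] rotmax 0.038059137545597414 mm/row 7.155222439508879
```

carry_out([
  [[-0.1, 0.3, 0.6], [-0.038, 0.009, -0.003]],
  [[-0.1, 0.3, 0.7], [-0.038, 0.009, -0.003]],
  [[-0.1, 0.3, 0.6], [-0.038, 0.009, -0.003]],
  [[-0.1, 0.3, 0.7], [-0.038, 0.01, -0.003]],
  [[-0.2, 0.2, 0.6], [-0.038, 0.009, -0.003]],
  [[-0.1, 0.2, 0.7], [-0.038, 0.009, -0.003]],
  [[-0.1, 0.2, 0.7], [-0.038, 0.009, -0.004]],
  [[-0.2, 0.2, 0.7], [-0.038, 0.009, -0.003]],
], fingers=0.4)

```text
time: 4.1
ee_pos: [0.3953, 0.2439, 0.1697]
ee_rot: [-0.018, 0.109, 0.982, 0.155]
force: [0.2, 0.5, 0.5]
finger_gap: 0.0343
grasp_force: 0.0
```

carry_out([
  [[-0.1, 0.1, 0.7], [-0.039, 0.009, -0.003]],
  [[-0.2, 0.1, 0.6], [-0.038, 0.009, -0.003]],
  [[-0.1, 0.1, 0.7], [-0.038, 0.009, -0.003]],
  [[-0.2, 0, 0.7], [-0.038, 0.009, -0.003]],
  [[-0.2, 0, 0.7], [-0.038, 0.01, -0.003]],
  [[-0.2, 0, 0.7], [-0.038, 0.009, -0.003]],
  [[-0.2, 0, 0.7], [-0.038, 0.009, -0.003]],
  [[-0.2, -0.1, 0.7], [-0.038, 0.009, -0.003]],
])

```text
time: 4.9
ee_pos: [0.4096, 0.2673, 0.1196]
ee_rot: [-0.034, 0.093, 0.947, 0.307]
force: [0.3, 0.1, 0.6]
finger_gap: 0.0341
grasp_force: 0.0
```

```bash
python3 - <<'E'
from h import *
log()
L=[json.loads(l) for l in open("log.jsonl")]
def res(k):
    o=[]
    for q,p,_ in L:o.append(fk(q,k)[0]-p)
    return np.concatenate(o)
s=least_squares(res,K,x_scale=.1);print(s.x.round(4).tolist(),np.abs(s.fun).max())
q,p,o=L[-1];print((fk(q)[1].inv()*R.from_quat(np.roll(o,-1))).as_rotvec())
i=eyes.camera("top");i=cv2.cvtColor(i,cv2.COLOR_RGB2BGR)
cv2.imwrite("pics/top1.png",i)
j=cv2.cvtColor(eyes.camera("scene"),cv2.COLOR_RGB2BGR)
a=cv2.resize(i[230:350,140:290],(400,320),interpolation=3);b=cv2.resize(j[200:320,150:300],(400,320),interpolation=3)
cv2.imwrite("pics/c1.png",np.hstack([a,b]))
E
```

```text
4.9 [ 0.188  0.446  2.165  1.062  0.724 -2.078] [0.4096 0.2673 0.1196] [0.3 0.1 0.6] 0.03412723830383931 0.0
[0.0, 0.3124, 0.5631, 0.0775, 0.4849, 0.301, 0.0119] 3.0531133177191805e-16
[-2.20309881e-16  3.46944695e-17 -2.56739074e-16]
```

View pics/c1.png

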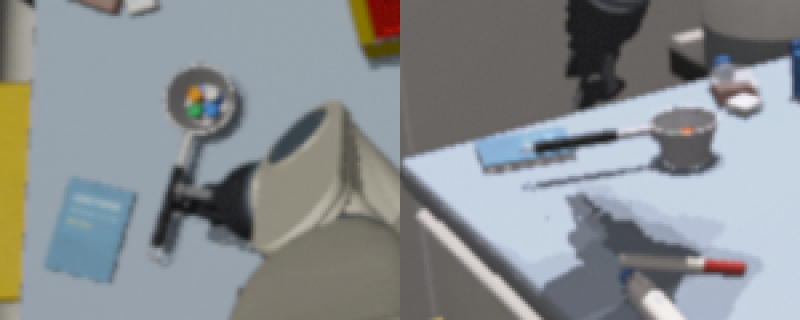

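```bash
python3 - <<'E'
from h import *
r=tool(DY,.61,.15);G=tcp(dpt(-.132),r);p,q=cur()
p,q=plan(p,q,G-r.apply([0,0,.06]),r,4);p,q=plan(p,q,G+[0,0,.001],r,8)
E
```

```text
[[[-0.0, -0.2, 1.2], [0.0, 0.0, -0.001]], [[-0.1, -0.3, 1.1], [0.0, 0.0, -0.002]], [[-0.0, -0.2, 1.2], [0.0, 0.001, -0.001]], [[-0.1, -0.3, 1.1], [0.0, -0.0, -0.001]]]
end [0.4085 0.2853 0.0754] rotmax 0.0012676467334685091 mm/row 11.806784137779529
[[[0.0, 0.0, 0.7], [0.0, -0.0, -0.0]], [[0.0, 0.0, 0.8], [0.0, -0.0, -0.0]], [[0.0, 0.0, 0.7], [0.0, -0.0, -0.0]], [[0.0, 0.0, 0.8], [0.0, -0.0, -0.0]], [[0.0, 0.1, 0.7], [0.0, -0.0, -0.0]], [[0.0, -0.0, 0.8], [0.0, -0.0, -0.0]], [[0.0, -0.0, 0.7], [0.0, -0.0, -0.0]], [[0.0, -0.0, 0.7], [0.0, -0.0, -0.0]]]
end [0.408  0.3207 0.0282] rotmax 3.192688465354477e-05 mm/row 7.42465155191255
```

carry_out([
  [[0, -0.2, 1.2], [0, 0, 0]],
  [[-0.1, -0.3, 1.1], [0, 0, 0]],
  [[0, -0.2, 1.2], [0, 0, 0]],
  [[-0.1, -0.3, 1.1], [0, 0, 0]],
  [[0, 0, 1], [0, 0, 0]],
  [[0, 0, 1], [0, 0, 0]],
  [[0, 0, 0.8], [0, 0, 0]],
  [[0, 0, 0.8], [0, 0, 0]],
])

```text
time: 5.8
ee_pos: [0.4088, 0.3074, 0.0474]
ee_rot: [-0.034, 0.093, 0.947, 0.306]
force: [-0.2, -0.5, -0.3]
finger_gap: 0.0342
grasp_force: 0.0
```

carry_out([
  [[0, 0, 0.8], [0, 0, 0]],
  [[0, 0, 0.8], [0, 0, 0]],
  [[0, 0.1, 0.7], [0, 0, 0]],
  [[0, 0, 0], [0, 0, 0]],
  [[0, 0, 0], [0, 0, 0]],
  [[0, 0, 0], [0, 0, 0]],
  [[0, 0, 0], [0, 0, 0]],
  [[0, 0, 0], [0, 0, 0]],
])

```text
time: 6.6
ee_pos: [0.4089, 0.3212, 0.0297]
ee_rot: [-0.034, 0.093, 0.947, 0.306]
force: [-0.1, 0.4, 0.2]
finger_gap: 0.0343
grasp_force: 0.0
```

```bash
python3 - <<'E'
from h import *
log()
i=cv2.cvtColor(eyes.camera("top"),cv2.COLOR_RGB2BGR)
j=cv2.cvtColor(eyes.camera("scene"),cv2.COLOR_RGB2BGR)
a=cv2.resize(i[240:340,160:260],(400,400),interpolation=3);b=cv2.resize(j[215:295,170:290],(400,400*80//120),interpolation=3)
b=cv2.copyMakeBorder(b,0,400-b.shape[0],0,0,0)
cv2.imwrite("pics/c2.png",np.hstack([a,b]))
E
```

```text
6.6 [ 0.311  0.663  2.137  1.378  0.608 -2.337] [0.4089 0.3212 0.0297] [-0.1  0.4  0.2] 0.03430676183721659 0.0
```

View pics/c2.png

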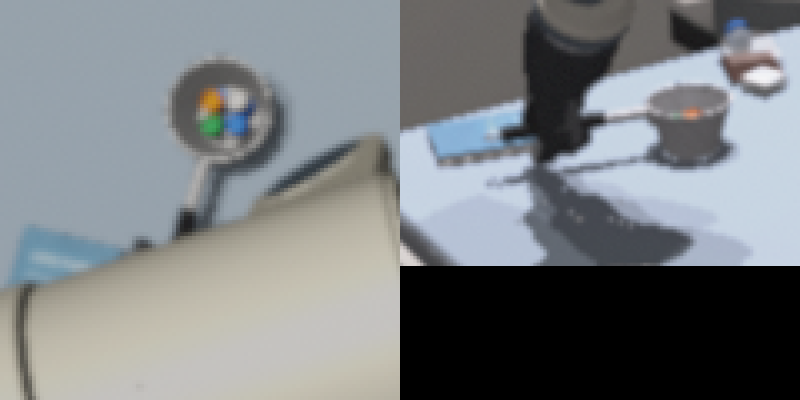

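The scene view (right half) shows the handle between the fingers, with black grip visible on both sides at about (510,135) and (595,120). The dipper has not moved. I close the fingers.

carry_out([
  [[0, 0, 0], [0, 0, 0]],
  [[0, 0, 0], [0, 0, 0]],
  [[0, 0, 0], [0, 0, 0]],
  [[0, 0, 0], [0, 0, 0]],
  [[0, 0, 0], [0, 0, 0]],
  [[0, 0, 0], [0, 0, 0]],
  [[0, 0, 0], [0, 0, 0]],
  [[0, 0, 0], [0, 0, 0]],
], fingers=0, squeeze=115)

```text
time: 7.5
ee_pos: [0.4088, 0.3214, 0.0295]
ee_rot: [-0.034, 0.093, 0.947, 0.306]
force: [0.4, 1.0, 2.3]
finger_gap: 0.0103
grasp_force: 112.4
```

```bash
python3 - <<'E'
from h import *
log()
i=cv2.cvtColor(eyes.camera("top"),cv2.COLOR_RGB2BGR);cv2.imwrite("pics/t3.png",i)
p,r=cur();r0=tool(DY,.61,.15)
# estimate: dipper fixed in hand; carry: lift then go to bin front
ax=p-r.apply([0,0,GO]);print("axis pt",ax, dpt(-.132))
p1=p+[0,0,.14]
p2,r2=plan(p,r,p1,r,8,True)
rb=R.from_euler("z",BY-DY)*r
t=bpt(-.30,0,.150)+rb.apply([0,0,GO]);p3,r3=plan(p2,r2,t,rb,16,True)
q=robot.get_obs()["joints"]
for a in np.linspace(0,1,5):
    q,e=ik(p2+(t-p2)*a,R.from_euler("z",(BY-DY)*a)*r,q);print(q.round(2),e)
E
```

```text
7.5 [ 0.312  0.663  2.137  1.378  0.608 -2.337] [0.4088 0.3214 0.0295] [0.4 1.  2.3] 0.010341466991024941 112.43151783943176
axis pt [0.40893843 0.31038906 0.0446437 ] [0.40778339 0.30997675 0.042     ]
[[[0.1, 0.3, -0.5], [0.0, 0.0, 0.0]], [[0.2, 1.0, -1.3], [0.0, 0.0, 0.0]], [[0.2, 1.2, -1.8], [0.0, 0.0, 0.0]], [[0.4, 1.5, -2.1], [0.0, 0.0, 0.0]], [[0.3, 1.5, -2.1], [0.0, 0.0, 0.0]], [[0.2, 1.3, -1.8], [0.0, 0.0, 0.0]], [[0.2, 0.9, -1.3], [0.0, 0.0, 0.0]], [[0.1, 0.3, -0.4], [0.0, 0.0, 0.0]]]
end [0.4088 0.3214 0.169 ] rotmax 0.0 mm/row 17.5
[[[-0.0, -0.3, -0.2], [0.001, 0.003, -0.004]], [[-0.1, -0.9, -0.5], [0.001, 0.007, -0.01]], [[-0.1, -1.5, -0.8], [0.003, 0.012, -0.017]], [[-0.1, -1.8, -1.1], [0.003, 0.015, -0.021]], [[-0.1, -2.3, -1.3], [0.004, 0.018, -0.025]], [[0.1, -2.4, -1.4], [0.004, 0.02, -0.029]], [[0.1, -2.7, -1.4], [0.004, 0.021, -0.03]], [[0.3, -2.7, -1.5], [0.005, 0.022, -0.031]]]
[[[0.4, -2.8, -1.5], [0.005, 0.022, -0.031]], [[0.4, -2.6, -1.4], [0.004, 0.021, -0.03]], [[0.6, -2.5, -1.3], [0.005, 0.02, -0.028]], [[0.6, -2.2, -1.2], [0.003, 0.018, -0.026]], [[0.5, -1.8, -0.9], [0.004, 0.015, -0.021]], [[0.5, -1.4, -0.8], [0.002, 0.012, -0.016]], [[0.3, -0.9, -0.4], [0.002, 0.008, -0.011]], [[0.1, -0.4, -0.2], [0.0, 0.002, -0.004]]]
end [ 0.3804 -0.0122  0.1346] rotmax 0.020861341673892333 mm/row 21.013792074573473
[ 0.31  0.35  2.12  0.99  0.74 -1.84] 9.992007221626409e-16
[ 0.12  0.36  2.14  0.88  0.86 -2.03] 1.7963061593739837e-15
[-0.07  0.39  2.13  0.75  0.98 -2.19] 1.1773893492106335e-14
[-0.24  0.42  2.09  0.6   1.08 -2.33] 6.462413937313725e-12
[-0.39  0.47  2.03  0.45  1.17 -2.47] 5.6924534530544674e-12
```

carry_out([
  [[0.1, 0.3, -0.5], [0, 0, 0]],
  [[0.2, 1.0, -1.3], [0, 0, 0]],
  [[0.2, 1.2, -1.8], [0, 0, 0]],
  [[0.4, 1.5, -2.1], [0, 0, 0]],
  [[0.3, 1.5, -2.1], [0, 0, 0]],
  [[0.2, 1.3, -1.8], [0, 0, 0]],
  [[0.2, 0.9, -1.3], [0, 0, 0]],
  [[0.1, 0.3, -0.4], [0, 0, 0]],
])

```text
time: 8.35
ee_pos: [0.409, 0.3212, 0.1704]
ee_rot: [-0.034, 0.093, 0.947, 0.306]
force: [1.2, 0.2, -2.0]
finger_gap: 0.0105
grasp_force: 112.6
```

carry_out([
  [[0, -0.3, -0.2], [0.001, 0.003, -0.004]],
  [[-0.1, -0.9, -0.5], [0.001, 0.007, -0.01]],
  [[-0.1, -1.5, -0.8], [0.003, 0.012, -0.017]],
  [[-0.1, -1.8, -1.1], [0.003, 0.015, -0.021]],
  [[-0.1, -2.3, -1.3], [0.004, 0.018, -0.025]],
  [[0.1, -2.4, -1.4], [0.004, 0.02, -0.029]],
  [[0.1, -2.7, -1.4], [0.004, 0.021, -0.03]],
  [[0.3, -2.7, -1.5], [0.005, 0.022, -0.031]],
])

```text
time: 9.15
ee_pos: [0.3929, 0.1534, 0.1506]
ee_rot: [-0.067, -0.005, 0.951, 0.301]
force: [1.2, 0.0, -2.2]
finger_gap: 0.0105
grasp_force: 112.7
```

carry_out([
  [[0.4, -2.8, -1.5], [0.005, 0.022, -0.031]],
  [[0.4, -2.6, -1.4], [0.004, 0.021, -0.03]],
  [[0.6, -2.5, -1.3], [0.005, 0.02, -0.028]],
  [[0.6, -2.2, -1.2], [0.003, 0.018, -0.026]],
  [[0.5, -1.8, -0.9], [0.004, 0.015, -0.021]],
  [[0.5, -1.4, -0.8], [0.002, 0.012, -0.016]],
  [[0.3, -0.9, -0.4], [0.002, 0.008, -0.011]],
  [[0.1, -0.4, -0.2], [0, 0.002, -0.004]],
])

```text
time: 9.95
ee_pos: [0.3801, -0.0129, 0.1342]
ee_rot: [-0.097, -0.102, 0.946, 0.293]
force: [0.4, 0.7, -2.2]
finger_gap: 0.0103
grasp_force: 112.7
```

```bash
python3 - <<'E'
from h import *
log()
p,r=cur();print((p-r.apply([0,0,GO])).round(4),bpt(-.3,0,.15))
i=cv2.cvtColor(eyes.camera("top"),cv2.COLOR_RGB2BGR);cv2.imwrite("pics/t4.png",i)
j=cv2.cvtColor(eyes.camera("scene"),cv2.COLOR_RGB2BGR);cv2.imwrite("pics/s4.png",j)
a=cv2.resize(i[180:330,230:380],(400,400),interpolation=3);b=cv2.resize(j[180:330,230:380],(400,400),interpolation=3)
cv2.imwrite("pics/c4.png",np.hstack([a,b]))
E
```

```text
9.95 [-0.391  0.475  2.026  0.452  1.166 -2.47 ] [ 0.3801 -0.0129  0.1342] [ 0.4  0.7 -2.2] 0.010319145826053065 112.68958568572998
[ 0.3846 -0.0229  0.1493] [ 0.38442667 -0.02184595  0.15      ]
```

View pics/c4.png

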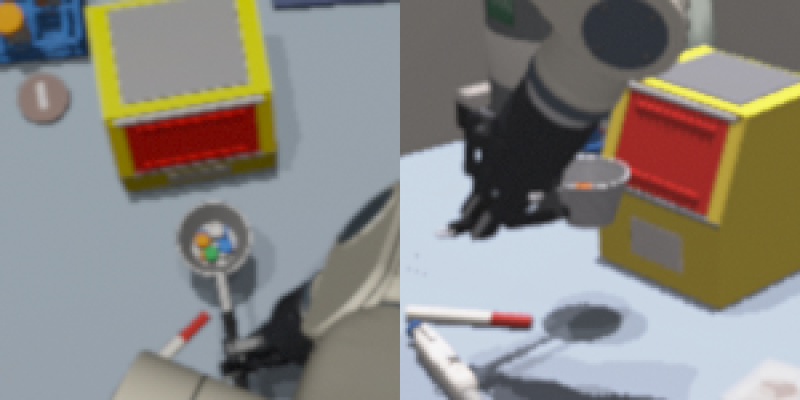

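The top view (left half) shows the cup rim centre at (215,240) with the caps inside; the cup is in front of the flap. The scene view shows the rim ellipse from (560,180) to (630,175), so the cup is roughly level. I check pose and sag numerically.

```bash
python3 - <<'E'
from h import *
f=lambda a:(230+a[0]*.375,180+a[1]*.375)
p,r=cur();ax=p-r.apply([0,0,GO])
# stereo of rim centre
ut=f((215,240));us=f((595,175)); us=(230+(595-400)*.375,180+173*.375)
def resid(X):return np.r_[proj("top",X)[0]-ut,proj("scene",X)[0]-us]
s=least_squares(resid,[.52,0,.15]);print("rim ctr",s.x,s.fun.round(1))
B=R.from_euler("z",-BY).apply(s.x-B0);A=R.from_euler("z",-BY).apply(ax-B0);print("bin frame cup",B.round(4),"hand",A.round(4))
print("expected rim rel",.132,.006)
e=B-A;print("pitch-down est",(.006-e[2])/.132,"yaw",e[1]/e[0])
E
```

```text
rim ctr [ 0.51568517 -0.00287724  0.14678931] [ 0.8 -1.5 -1.6  0.3]
bin frame cup [-0.1674 -0.0038  0.1468] hand [-0.2998 -0.0005  0.1496]
expected rim rel 0.132 0.006
pitch-down est 0.0665538244043969 yaw -0.024486630954879837
```

```bash
cat >> h.py <<'E'
def spin(w,n): # rotate about world-axis rotvec w total (through grasp axis pt), constant rows
    p,r=cur();v=np.round(r.inv().apply(w)/n,3);d=(R.from_rotvec(v).apply([0,0,GO])-[0,0,GO])*100
    print(n,"x",[np.round(d,2).tolist(),v.tolist()])
E
python3 - <<'E'
from h import *
p,r=cur();h=lambda x,z:bpt(x,.002,z)+r.apply([0,0,GO])
rr=R.from_euler("z",.02)*r
p,q=plan(p,r,h(-.28,.158),rr,8,True)
p,q=plan(p,q,h(-.147,.158),rr,16,True)
p,q=plan(p,q,h(-.145,.130),rr,8,True)
qj=robot.get_obs()["joints"]
for z,x in ((.158,-.28),(.158,-.147),(.13,-.145)):
    qj,e=ik(h(x,z),rr,qj);print(qj.round(2),e)
for a in np.linspace(0,2.15,6):
    r2=R.from_rotvec(-a*np.array([np.cos(BY),np.sin(BY),0]))*rr
    qj,e=ik(bpt(-.145,.002,.13)+r2.apply([0,0,GO]),r2,qj);print(qj.round(2),e, "wrist z",(fk(qj)[0]-fk(qj)[1].apply([0,0,.301]))[2].round(3))
E
```

```text
[[[-0.1, 0.0, -0.0], [0.0, 0.0, -0.001]], [[-0.2, 0.1, -0.1], [0.0, 0.002, -0.002]], [[-0.3, 0.1, -0.2], [0.001, 0.002, -0.002]], [[-0.3, 0.1, -0.1], [0.0, 0.002, -0.003]], [[-0.4, 0.2, -0.2], [0.001, 0.002, -0.003]], [[-0.3, 0.1, -0.1], [0.0, 0.002, -0.003]], [[-0.2, 0.1, -0.1], [0.0, 0.001, -0.001]], [[-0.1, -0.0, -0.0], [0.0, 0.0, -0.001]]]
end [ 0.3994 -0.006   0.1426] rotmax 0.002024454041823231 mm/row 2.704337029831798
[[[-0.1, -0.0, -0.0], [0.0, 0.0, -0.0]], [[-0.5, -0.0, -0.1], [0.0, 0.0, -0.0]], [[-0.6, -0.0, -0.1], [0.0, 0.0, -0.0]], [[-0.8, -0.0, -0.1], [0.0, 0.0, -0.0]], [[-1.0, -0.0, -0.2], [0.0, 0.0, -0.0]], [[-1.1, -0.1, -0.2], [0.0, 0.0, -0.0]], [[-1.2, 0.0, -0.2], [0.0, 0.0, -0.0]], [[-1.3, 0.0, -0.2], [0.0, 0.0, -0.0]]]
[[[-1.2, -0.0, -0.2], [0.0, 0.0, -0.0]], [[-1.2, -0.0, -0.2], [0.0, 0.0, -0.0]], [[-1.1, -0.0, -0.1], [0.0, 0.0, -0.0]], [[-1.0, -0.1, -0.2], [0.0, 0.0, -0.0]], [[-0.8, 0.0, -0.1], [0.0, 0.0, -0.0]], [[-0.6, 0.0, -0.1], [0.0, 0.0, -0.0]], [[-0.5, 0.0, -0.1], [0.0, 0.0, -0.0]], [[-0.1, 0.0, -0.0], [0.0, 0.0, -0.0]]]
end [0.5302 0.0164 0.1425] rotmax 2
[... 367 characters left out ...]
5318 0.0165 0.1149] rotmax 5.974507871216925e-05 mm/row 3.4625509839413664
[-0.36  0.48  1.98  0.45  1.2  -2.44] 5.379858780685254e-10
[-0.25  0.61  1.71  0.49  1.29 -2.31] 2.9962176073539126e-09
[-0.25  0.65  1.72  0.5   1.25 -2.33] 5.585365503435469e-11
[-0.25  0.65  1.72  0.5   1.25 -2.33] 2.0788926136106056e-13 wrist z 0.359
[-0.08  0.54  1.79  0.15  1.02 -1.94] 1.9984014443252818e-15 wrist z 0.404
[ 0.12  0.53  1.82 -0.31  0.96 -1.41] 1.0307726894254188e-14 wrist z 0.4
[ 0.31  0.63  1.82 -0.72  1.12 -0.93] 1.9567680809018384e-15 wrist z 0.347
[ 0.43  0.8   1.78 -0.97  1.4  -0.61] 9.992007221626409e-16 wrist z 0.254
[ 0.48  1.01  1.71 -1.13  1.73 -0.4 ] 8.93614874969645e-09 wrist z 0.138
```

carry_out([
  [[-0.1, 0, 0], [0, 0, -0.001]],
  [[-0.2, 0.1, -0.1], [0, 0.002, -0.002]],
  [[-0.3, 0.1, -0.2], [0.001, 0.002, -0.002]],
  [[-0.3, 0.1, -0.1], [0, 0.002, -0.003]],
  [[-0.4, 0.2, -0.2], [0.001, 0.002, -0.003]],
  [[-0.3, 0.1, -0.1], [0, 0.002, -0.003]],
  [[-0.2, 0.1, -0.1], [0, 0.001, -0.001]],
  [[-0.1, 0, 0], [0, 0, -0.001]],
])

```text
time: 10.85
ee_pos: [0.3998, -0.0059, 0.1429]
ee_rot: [-0.099, -0.112, 0.945, 0.292]
force: [0.4, 1.1, -1.6]
finger_gap: 0.0102
grasp_force: 112.8
```

carry_out([
  [[-0.1, 0, 0], [0, 0, 0]],
  [[-0.5, 0, -0.1], [0, 0, 0]],
  [[-0.6, 0, -0.1], [0, 0, 0]],
  [[-0.8, 0, -0.1], [0, 0, 0]],
  [[-1.0, 0, -0.2], [0, 0, 0]],
  [[-1.1, -0.1, -0.2], [0, 0, 0]],
  [[-1.2, 0, -0.2], [0, 0, 0]],
  [[-1.3, 0, -0.2], [0, 0, 0]],
])

```text
time: 11.65
ee_pos: [0.4654, 0.0054, 0.1429]
ee_rot: [-0.1, -0.112, 0.945, 0.292]
force: [-6.7, -2.7, -2.3]
finger_gap: 0.0102
grasp_force: 112.6
```

carry_out([
  [[-1.2, 0, -0.2], [0, 0, 0]],
  [[-1.2, 0, -0.2], [0, 0, 0]],
  [[-1.1, 0, -0.1], [0, 0, 0]],
  [[-1.0, -0.1, -0.2], [0, 0, 0]],
  [[-0.8, 0, -0.1], [0, 0, 0]],
  [[-0.6, 0, -0.1], [0, 0, 0]],
  [[-0.5, 0, -0.1], [0, 0, 0]],
  [[-0.1, 0, 0], [0, 0, 0]],
])

```text
time: 12.45
ee_pos: [0.5309, 0.0166, 0.1427]
ee_rot: [-0.099, -0.112, 0.945, 0.292]
force: [-2.4, -0.8, -5.6]
finger_gap: 0.0103
grasp_force: 112.7
```

```bash
python3 - <<'E'
from h import *
log();p,r=cur();A=R.from_euler("z",-BY).apply(p-r.apply([0,0,GO])-B0);print("hand bin",A.round(4))
i=cv2.cvtColor(eyes.camera("top"),cv2.COLOR_RGB2BGR)
j=cv2.cvtColor(eyes.camera("scene"),cv2.COLOR_RGB2BGR)
a=cv2.resize(i[160:310,230:380],(400,400),interpolation=3);b=cv2.resize(j[180:330,260:410],(400,400),interpolation=3)
cv2.imwrite("pics/c5.png",np.hstack([a,b]))
spin(-2.15*np.array([np.cos(BY),np.sin(BY),0]),24)
E
```

```text
12.45 [-0.25   0.609  1.714  0.488  1.288 -2.309] [0.5309 0.0166 0.1427] [-2.4 -0.8 -5.6] 0.010305258943101943 112.69943118095398
hand bin [-0.1462  0.0022  0.1579]
24 x [[0.0, -0.16, -0.01], [0.088, 0.001, 0.014]]
```

View pics/c5.png

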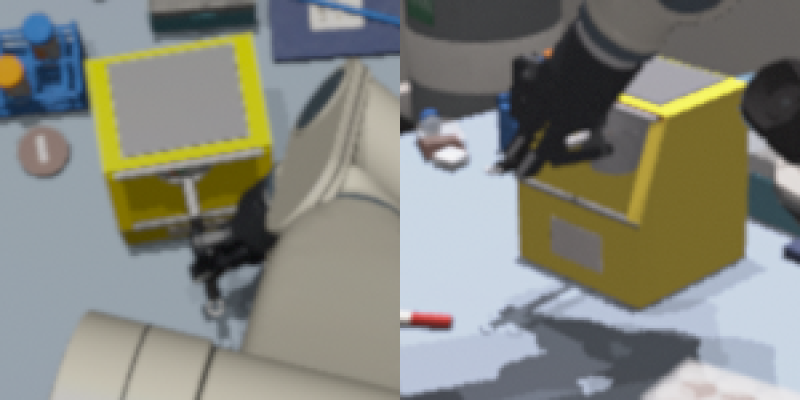

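The cup is inside and the flap is pushed in. The hand stays outside, with the fingers at about (215,255) in the left half. Next I lower and roll.

carry_out([
  [[0, -0.1, 0.1], [0, 0, 0]],
  [[-0.1, -0.1, 0.2], [0, 0, 0]],
  [[-0.1, -0.3, 0.4], [0, 0, 0]],
  [[-0.1, -0.3, 0.4], [0, 0, 0]],
  [[-0.1, -0.3, 0.4], [0, 0, 0]],
  [[-0.1, -0.2, 0.4], [0, 0, 0]],
  [[0, -0.2, 0.2], [0, 0, 0]],
  [[0, -0.1, 0.1], [0, 0, 0]],
])

```text
time: 13.35
ee_pos: [0.5318, 0.0167, 0.1148]
ee_rot: [-0.099, -0.112, 0.945, 0.292]
force: [-2.2, -0.9, -2.7]
finger_gap: 0.0103
grasp_force: 112.8
```

carry_out([
  [[0, -0.16, -0.01], [0.088, 0.001, 0.014]],
  [[0, -0.16, -0.01], [0.088, 0.001, 0.014]],
  [[0, -0.16, -0.01], [0.088, 0.001, 0.014]],
  [[0, -0.16, -0.01], [0.088, 0.001, 0.014]],
  [[0, -0.16, -0.01], [0.088, 0.001, 0.014]],
  [[0, -0.16, -0.01], [0.088, 0.001, 0.014]],
  [[0, -0.16, -0.01], [0.088, 0.001, 0.014]],
  [[0, -0.16, -0.01], [0.088, 0.001, 0.014]],
])

```text
time: 14.15
ee_pos: [0.5342, 0.0049, 0.1126]
ee_rot: [-0.074, -0.088, 0.992, -0.059]
force: [-1.8, -0.9, -5.5]
finger_gap: 0.0102
grasp_force: 112.4
```

```bash
python3 - <<'E'
from h import *
log();p,r=cur();A=R.from_euler("z",-BY).apply(p-r.apply([0,0,GO])-B0);print("hand bin",A.round(4))
E
```

```text
14.15 [ 0.056  0.523  1.815 -0.15   0.954 -1.595] [0.5342 0.0049 0.1126] [-1.8 -0.9 -5.5] 0.010155690603541944 112.38707900047302
hand bin [-0.1449  0.0026  0.1309]
```

carry_out([
  [[0, -0.16, -0.01], [0.088, 0.001, 0.014]],
  [[0, -0.16, -0.01], [0.088, 0.001, 0.014]],
  [[0, -0.16, -0.01], [0.088, 0.001, 0.014]],
  [[0, -0.16, -0.01], [0.088, 0.001, 0.014]],
  [[0, -0.16, -0.01], [0.088, 0.001, 0.014]],
  [[0, -0.16, -0.01], [0.088, 0.001, 0.014]],
  [[0, -0.16, -0.01], [0.088, 0.001, 0.014]],
  [[0, -0.16, -0.01], [0.088, 0.001, 0.014]],
])

```text
time: 14.95
ee_pos: [0.5359, -0.0057, 0.1177]
ee_rot: [-0.04, -0.053, 0.914, -0.401]
force: [-1.6, -2.1, -4.8]
finger_gap: 0.0104
grasp_force: 112.8
```

carry_out([
  [[0, -0.16, -0.01], [0.088, 0.001, 0.014]],
  [[0, -0.16, -0.01], [0.088, 0.001, 0.014]],
  [[0, -0.16, -0.01], [0.088, 0.001, 0.014]],
  [[0, -0.16, -0.01], [0.088, 0.001, 0.014]],
  [[0, -0.16, -0.01], [0.088, 0.001, 0.014]],
  [[0, -0.16, -0.01], [0.088, 0.001, 0.014]],
  [[0, -0.16, -0.01], [0.088, 0.001, 0.014]],
  [[0, 0, 0], [0, 0, 0]],
])

```text
time: 15.75
ee_pos: [0.536, -0.0107, 0.1252]
ee_rot: [-0.008, -0.018, 0.751, -0.66]
force: [-3.9, -1.9, -4.2]
finger_gap: 0.0107
grasp_force: 114.2
```

```bash
python3 - <<'E'
from h import *
log();p,r=cur();A=R.from_euler("z",-BY).apply(p-r.apply([0,0,GO])-B0);print("hand bin",A.round(4))
print("rho",np.degrees(np.arctan2(*(R.from_euler('z',-BY)*r).as_matrix()[1:,2])))
i=cv2.cvtColor(eyes.camera("top"),cv2.COLOR_RGB2BGR)
j=cv2.cvtColor(eyes.camera("scene"),cv2.COLOR_RGB2BGR)
a=cv2.resize(i[190:265,260:335],(400,400),interpolation=3);b=cv2.resize(j[200:300,290:390],(400,400),interpolation=3)
cv2.imwrite("pics/c6.png",np.hstack([a,b]))
E
```

```text
15.75 [ 0.476  0.963  1.725 -1.096  1.649 -0.44 ] [ 0.536  -0.0107  0.1252] [-3.9 -1.9 -4.2] 0.010703162634286223 114.18426632881165
hand bin [-0.1458  0.0034  0.1277]
rho -97.53032891694782
```

View pics/c6.png

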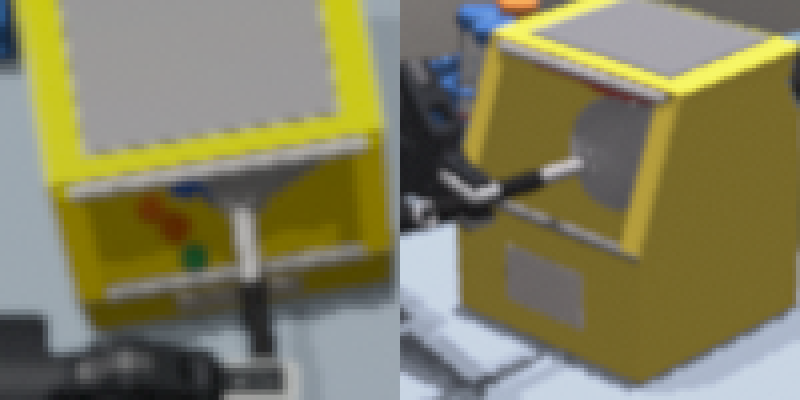

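Two orange caps, the green one and a blue one are seen inside the bin (left half, (150–190, 190–255)), and the cup is tipped well over in the scene view. I tip a little more and shake.

carry_out([
  [[0, -0.16, -0.01], [0.088, 0.001, 0.014]],
  [[0, -0.1, 0], [0.05, 0, 0.008]],
  [[0, 0.19, 0], [-0.1, 0, -0.016]],
  [[0, -0.19, 0], [0.1, 0, 0.016]],
  [[0, 0.19, 0], [-0.1, 0, -0.016]],
  [[0, -0.19, 0], [0.1, 0, 0.016]],
  [[0, 0, 0], [0, 0, 0]],
  [[0, 0, 0], [0, 0, 0]],
])

```text
time: 16.65
ee_pos: [0.5375, -0.0114, 0.1303]
ee_rot: [-0.002, 0.009, -0.705, 0.709]
force: [-2.6, -0.2, -4.7]
finger_gap: 0.0101
grasp_force: 115.3
```

```bash
python3 - <<'E'
from h import *
log()
i=cv2.cvtColor(eyes.camera("top"),cv2.COLOR_RGB2BGR)
j=cv2.cvtColor(eyes.camera("scene"),cv2.COLOR_RGB2BGR)
a=cv2.resize(i[190:265,260:335],(400,400),interpolation=3);b=cv2.resize(j[200:300,290:390],(400,400),interpolation=3)
cv2.imwrite("pics/c7.png",np.hstack([a,b]))
E
```

```text
16.65 [ 0.478  1.027  1.7   -1.145  1.756 -0.386] [ 0.5375 -0.0114  0.1303] [-2.6 -0.2 -4.7] 0.010115525040913549 115.29427886009216
```

View pics/c7.png

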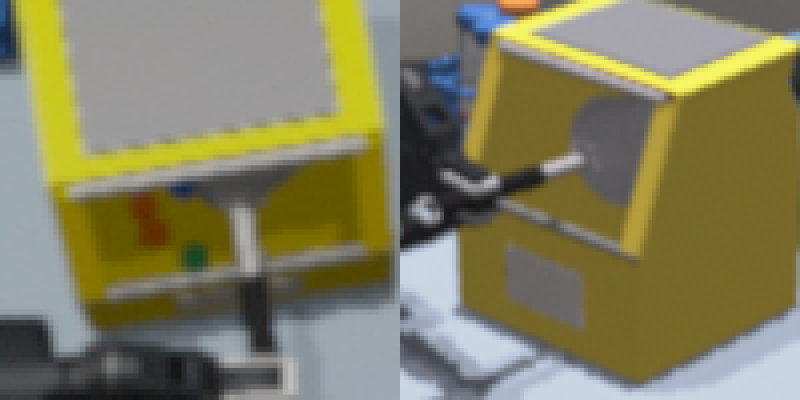

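carry_out([
  [[0, 0.25, 0], [-0.13, 0, -0.02]],
  [[0, -0.25, 0], [0.13, 0, 0.02]],
  [[0, 0.25, 0.6], [-0.13, 0, -0.02]],
  [[0, -0.25, -0.6], [0.13, 0, 0.02]],
  [[0, 0.25, 0.6], [-0.13, 0, -0.02]],
  [[0, -0.25, -0.6], [0.13, 0, 0.02]],
  [[0, 0, 0], [0, 0, 0]],
  [[0, 0, 0], [0, 0, 0]],
])

```text
time: 17.55
ee_pos: [0.5376, -0.0123, 0.1317]
ee_rot: [-0.002, 0.01, -0.705, 0.709]
force: [-3.4, -0.1, -6.8]
finger_gap: 0.0101
grasp_force: 115.0
```

carry_out([
  [[0, 0.1, 0], [-0.05, 0, -0.008]],
  [[0, 0.16, -0.01], [-0.088, -0.001, -0.014]],
  [[0, 0.16, -0.01], [-0.088, -0.001, -0.014]],
  [[0, 0.16, -0.01], [-0.088, -0.001, -0.014]],
  [[0, 0.16, -0.01], [-0.088, -0.001, -0.014]],
  [[0, 0.16, -0.01], [-0.088, -0.001, -0.014]],
  [[0, 0.16, -0.01], [-0.088, -0.001, -0.014]],
  [[0, 0.16, -0.01], [-0.088, -0.001, -0.014]],
])

```text
time: 18.35
ee_pos: [0.5373, -0.0077, 0.1225]
ee_rot: [-0.034, -0.049, 0.897, -0.438]
force: [-2.5, 1.4, -5.4]
finger_gap: 0.0105
grasp_force: 114.9
```

carry_out([
  [[0, 0.16, -0.01], [-0.088, -0.001, -0.014]],
  [[0, 0.16, -0.01], [-0.088, -0.001, -0.014]],
  [[0, 0.16, -0.01], [-0.088, -0.001, -0.014]],
  [[0, 0.16, -0.01], [-0.088, -0.001, -0.014]],
  [[0, 0.16, -0.01], [-0.088, -0.001, -0.014]],
  [[0, 0.16, -0.01], [-0.088, -0.001, -0.014]],
  [[0, 0.16, -0.01], [-0.088, -0.001, -0.014]],
  [[0, 0.16, -0.01], [-0.088, -0.001, -0.014]],
])

```text
time: 19.15
ee_pos: [0.5347, 0.0021, 0.1168]
ee_rot: [-0.069, -0.085, 0.989, -0.101]
force: [-3.6, 0.6, -4.1]
finger_gap: 0.0103
grasp_force: 113.0
```

carry_out([
  [[0, 0.16, -0.01], [-0.088, -0.001, -0.014]],
  [[0, 0.16, -0.01], [-0.088, -0.001, -0.014]],
  [[0, 0.16, -0.01], [-0.088, -0.001, -0.014]],
  [[0, 0.16, -0.01], [-0.088, -0.001, -0.014]],
  [[0, 0.16, -0.01], [-0.088, -0.001, -0.014]],
  [[0, 0.16, -0.01], [-0.088, -0.001, -0.014]],
  [[0, 0.16, -0.01], [-0.088, -0.001, -0.014]],
  [[0, 0.16, -0.01], [-0.088, -0.001, -0.014]],
])

```text
time: 19.95
ee_pos: [0.5327, 0.0138, 0.119]
ee_rot: [-0.096, -0.111, 0.957, 0.25]
force: [-1.6, -0.7, -2.7]
finger_gap: 0.0104
grasp_force: 112.8
```

```bash
python3 - <<'E'
from h import *
log();p,r=cur();A=R.from_euler("z",-BY).apply(p-r.apply([0,0,GO])-B0);print("hand bin",A.round(4))
r0=R.from_quat(np.roll([-.034,.093,.947,.306],-1)); tgt=R.from_euler("z",BY-DY+.02)*r0
print((r.inv()*tgt).as_rotvec().round(3))
h=lambda x,z:bpt(x,.002,z)+tgt.apply([0,0,GO])
p,q=plan(p,r,h(-.147,.160),tgt,8,True);p,q=plan(p,q,h(-.30,.160),tgt,16,True)
E
```

```text
19.95 [-0.221  0.616  1.731  0.436  1.199 -2.267] [0.5327 0.0138 0.119 ] [-1.6 -0.7 -2.7] 0.01042226083029743 112.83799409866333
hand bin [-0.1449  0.0006  0.135 ]
[-0.086 -0.    -0.012]
[[[0.0, 0.1, -0.1], [-0.004, -0.0, -0.0]], [[0.1, 0.1, -0.2], [-0.01, -0.0, -0.002]], [[0.1, 0.3, -0.3], [-0.013, -0.0, -0.002]], [[0.1, 0.3, -0.4], [-0.016, -0.0, -0.002]], [[0.0, 0.3, -0.4], [-0.016, -0.0, -0.002]], [[0.1, 0.2, -0.3], [-0.014, -0.0, -0.002]], [[0.1, 0.2, -0.2], [-0.01, -0.0, -0.001]], [[0.0, 0.1, -0.1], [-0.003, -0.0, -0.001]]]
end [0.5302 0.016  0.1449] rotmax 0.010804118058655983 mm/row 3.258270819929311
[[[0.2, 0.0, 0.0], [-0.0, -0.0, 0.0]], [[0.4, 0.0, 0.1], [-0.0, -0.0, 0.0]], [[0.8, 0.0, 0.1], [-0.0, -0.0, 0.0]], [[1.0, 0.0, 0.2], [-0.0, -0.0, 0.0]], [[1.1, 0.1, 0.2], [-0.0, -0.0, 0.0]], [[1.3, -0.0, 0.2], [-0.0, -0.0, 0.0]], [[1.3, -0.0, 0.2], [-0.0, -0.0, 0.0]], [[1.5, 0.0, 0.2], [-0.0, -0.0, 0.0]]]
[[[1.4, 0.0, 0.2], [-0.0, -0.0, 0.0]], [[1.3, 0.1, 0.3], [-0.0, -0.0, 0.0]], [[1.3, -0.0, 0.2], [-0.0, -0.0, 0.0]], [[1.2, -0.0, 0.2], [-0.0, -0.0, 0.0]], [[0.9, 0.0, 0.1], [-0.0, -0.0, 0.0]], [[0.8, 0.0, 0.1], [-0.0, -0.0, 0.0]], [[0.4, 0.0, 0.1], [-0.0, -0.0, 0.0]], [[0.2, 0.0, 0.0], [-0.0, -0.0, 0.0]]]
end [ 0.3796 -0.0104  0.1449] rotmax 2.6965876076154743e-05 mm/row 9.567894929553763
```

carry_out([
  [[0, 0.1, -0.1], [-0.004, 0, 0]],
  [[0.1, 0.1, -0.2], [-0.01, 0, -0.002]],
  [[0.1, 0.4, -0.5], [-0.013, 0, -0.002]],
  [[0.1, 0.4, -0.5], [-0.016, 0, -0.002]],
  [[0, 0.4, -0.5], [-0.016, 0, -0.002]],
  [[0.1, 0.2, -0.4], [-0.014, 0, -0.002]],
  [[0.1, 0.2, -0.2], [-0.01, 0, -0.001]],
  [[0, 0.1, -0.1], [-0.003, 0, -0.001]],
])

```text
time: 20.75
ee_pos: [0.5314, 0.0167, 0.1485]
ee_rot: [-0.1, -0.111, 0.945, 0.291]
force: [0.3, 0.0, -5.6]
finger_gap: 0.0098
grasp_force: 113.0
```

carry_out([
  [[0.2, 0, 0], [0, 0, 0]],
  [[0.4, 0, 0.1], [0, 0, 0]],
  [[0.6, 0, 0.1], [0, 0, 0]],
  [[0.8, 0, 0.1], [0, 0, 0]],
  [[0.8, 0.1, 0.2], [0, 0, 0]],
  [[0.6, 0, 0.1], [0, 0, 0]],
  [[0.4, 0, 0.1], [0, 0, 0]],
  [[0.2, 0, 0], [0, 0, 0]],
])

```text
time: 21.55
ee_pos: [0.4903, 0.0106, 0.1481]
ee_rot: [-0.1, -0.111, 0.945, 0.291]
force: [-2.4, -0.3, -5.7]
finger_gap: 0.01
grasp_force: 113.0
```

```bash
python3 - <<'E'
from h import *
log();p,r=cur();A=R.from_euler("z",-BY).apply(p-r.apply([0,0,GO])-B0);print("hand bin",A.round(4))
E
```

```text
21.55 [-0.276  0.558  1.8    0.478  1.266 -2.34 ] [0.4903 0.0106 0.1481] [-2.4 -0.3 -5.7] 0.010030337837853903 113.01433324813843
hand bin [-0.1872  0.0034  0.1633]
```

carry_out([
  [[0.2, 0, 0], [0, 0, 0]],
  [[0.4, 0, 0.1], [0, 0, 0]],
  [[0.7, 0, 0.1], [0, 0, 0]],
  [[0.8, 0, 0.1], [0, 0, 0]],
  [[0.9, 0, 0.2], [0, 0, 0]],
  [[0.9, 0.1, 0.1], [0, 0, 0]],
  [[0.9, 0, 0.2], [0, 0, 0]],
  [[0.9, 0, 0.1], [0, 0, 0]],
])

```text
time: 22.35
ee_pos: [0.4345, 0.0006, 0.1489]
ee_rot: [-0.099, -0.111, 0.945, 0.291]
force: [-0.6, -0.1, -1.7]
finger_gap: 0.0103
grasp_force: 113.4
```

```bash
python3 - <<'E'
from h import *
log()
E
```

```text
22.35 [-0.323  0.499  1.916  0.463  1.227 -2.398] [0.4345 0.0006 0.1489] [-0.6 -0.1 -1.7] 0.010335802796400482 113.43182444572449
```

carry_out([
  [[1.0, 0, 0.2], [0, 0, 0]],
  [[1.0, 0, 0.1], [0, 0, 0]],
  [[1.0, 0.1, 0.2], [0, 0, 0]],
  [[1.0, 0, 0.1], [0, 0, 0]],
  [[0.9, 0, 0.1], [0, 0, 0]],
  [[0.7, 0, 0.1], [0, 0, 0]],
  [[0.4, 0, 0.1], [0, 0, 0]],
  [[0.2, 0, 0], [0, 0, 0]],
])

```text
time: 23.15
ee_pos: [0.3724, -0.0102, 0.1494]
ee_rot: [-0.1, -0.111, 0.945, 0.291]
force: [-0.4, 0.4, -1.2]
finger_gap: 0.0103
grasp_force: 113.4
```

```bash
python3 - <<'E'
from h import *
log();p,r=cur();A=R.from_euler("z",-BY).apply(p-r.apply([0,0,GO])-B0);print("hand bin",A.round(4))
i=cv2.cvtColor(eyes.camera("top"),cv2.COLOR_RGB2BGR)
j=cv2.cvtColor(eyes.camera("scene"),cv2.COLOR_RGB2BGR)
a=cv2.resize(i[180:330,230:380],(400,400),interpolation=3);b=cv2.resize(j[180:330,230:380],(400,400),interpolation=3)
cv2.imwrite("pics/c8.png",np.hstack([a,b]))
for n,im in(("t",i),("s",j)):cv2.imwrite(f"pics/{n}8.png",im)
# saturated pixels in cup zone of the top view
h=cv2.cvtColor(i,cv2.COLOR_BGR2HSV)[250:295,285:340];m=(h[...,1]>110)&(h[...,2]>60);print("saturated",np.argwhere(m).__len__())
E
```

```text
23.15 [-0.385  0.439  2.034  0.438  1.194 -2.463] [ 0.3724 -0.0102  0.1494] [-0.4  0.4 -1.2] 0.010264991867363099 113.43129515647888
hand bin [-0.3069  0.003   0.1646]
saturated 2
```

View pics/c8.png

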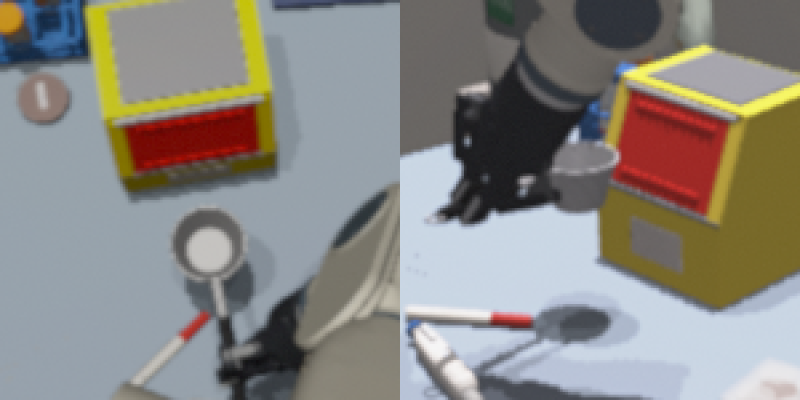

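The cup is empty (left half, bare floor at (209,250)) and the red flap is shut in both views. The weight reading of 1.2 N matches the empty dipper. Now I plan the way back.

```bash
python3 - <<'E'
from h import *
p,r=cur();ax=p-r.apply([0,0,GO])
for nm,ut,us in (("rim",(209,243),(586,157)),("prev",(215,240),(595,173))):
    ut=(230+ut[0]*.375,180+ut[1]*.375);us=(230+(us[0]-400)*.375,180+us[1]*.375)
    s=least_squares(lambda X:np.r_[proj("top",X)[0]-ut,proj("scene",X)[0]-us],[.5,0,.15]);print(nm,s.x.round(4),s.fun.round(1))
    if nm=="rim":e=s.x-ax;print("pitch down",(.006-e[2])/.132,"yaw",np.arctan2(e[1],e[0]),np.hypot(*e[:2]))
r0=R.from_quat(np.roll([-.034,.093,.947,.306],-1))
P=np.array([.4088,.3214,.0295])
a,b=plan(p,r,P+[0,0,.12],r0,16,True)
a,b=plan(a,b,P+[0,0,.03],r0,8,True)
E
```

```text
rim [0.5102 0.0029 0.1625] [ 0.8 -1.5 -1.6  0.3]
pitch down 0.06209444092060966 yaw 0.1715567150601991 0.13473300501307484
prev [ 0.5157 -0.0029  0.1468] [ 0.8 -1.5 -1.6  0.3]
[[[-0.1, 0.3, 0.2], [-0.001, -0.003, 0.004]], [[-0.4, 0.8, 0.5], [-0.001, -0.008, 0.011]], [[-0.6, 1.3, 0.8], [-0.003, -0.012, 0.017]], [[-0.7, 1.7, 1.1], [-0.003, -0.016, 0.022]], [[-0.8, 2.0, 1.3], [-0.004, -0.019, 0.027]], [[-0.8, 2.3, 1.5], [-0.005, -0.02, 0.029]], [[-0.7, 2.4, 1.6], [-0.005, -0.023, 0.031]], [[-0.6, 2.6, 1.7], [-0.005, -0.023, 0.033]]]
[[[-0.5, 2.5, 1.7], [-0.005, -0.023, 0.032]], [[-0.4, 2.5, 1.7], [-0.005, -0.023, 0.032]], [[-0.2, 2.3, 1.6], [-0.004, -0.021, 0.029]], [[-0.2, 2.1, 1.5], [-0.004, -0.018, 0.026]], [[-0.0, 1.7, 1.2], [-0.004, -0.016, 0.022]], [[-0.0, 1.4, 0.9], [-0.003, -0.012, 0.018]], [[0.0, 0.8, 0.7], [-0.001, -0.008, 0.011]], [[0.0, 0.3, 0.2], [-0.001, -0.003, 0.004]]]
end [0.4092 0.3213 0.1491] rotmax 0.02171944489489574 mm/row 20.848129213349004
[[[-0.0, -0.2, 0.3], [0.0, -0.0, -0.0]], [[-0.2, -0.6, 0.8], [0.0, -0.0, -0.0]], [[-0.1, -0.8, 1.2], [0.0, -0.0, -0.0]], [[-0.2, -1.0, 1.3], [0.0, -0.0, -0.0]], [[-0.2, -0.9, 1.4], [0.0, -0.0, -0.0]], [[-0.2, -0.8, 1.1], [0.0, -0.0, -0.0]], [[-0.1, -0.6, 0.9], [0.0, -0.0, -0.0]], [[-0.0, -0.2, 0.3], [0.0, -0.0, -0.0]]]
end [0.4084 0.322  0.0595] rotmax 5.768306299773693e-05 mm/row 11.19746686502607
```

carry_out([
  [[-0.1, 0.3, 0.2], [-0.001, -0.003, 0.004]],
  [[-0.4, 0.8, 0.5], [-0.001, -0.008, 0.011]],
  [[-0.6, 1.3, 0.8], [-0.003, -0.012, 0.017]],
  [[-0.7, 1.7, 1.1], [-0.003, -0.016, 0.022]],
  [[-0.8, 2.0, 1.3], [-0.004, -0.019, 0.027]],
  [[-0.8, 2.3, 1.5], [-0.005, -0.02, 0.029]],
  [[-0.7, 2.4, 1.6], [-0.005, -0.023, 0.031]],
  [[-0.6, 2.6, 1.7], [-0.005, -0.023, 0.033]],
])

```text
time: 24.05
ee_pos: [0.3902, 0.1579, 0.1499]
ee_rot: [-0.067, -0.008, 0.951, 0.3]
force: [0.1, 0.2, -1.4]
finger_gap: 0.0103
grasp_force: 113.5
```

carry_out([
  [[-0.5, 2.5, 1.7], [-0.005, -0.023, 0.032]],
  [[-0.4, 2.5, 1.7], [-0.005, -0.023, 0.032]],
  [[-0.2, 2.3, 1.6], [-0.004, -0.021, 0.029]],
  [[-0.2, 2.1, 1.5], [-0.004, -0.018, 0.026]],
  [[0, 1.7, 1.2], [-0.004, -0.016, 0.022]],
  [[0, 1.4, 0.9], [-0.003, -0.012, 0.018]],
  [[0, 0.8, 0.7], [-0.001, -0.008, 0.011]],
  [[0, 0.3, 0.2], [-0.001, -0.003, 0.004]],
])

```text
time: 24.85
ee_pos: [0.4082, 0.3227, 0.149]
ee_rot: [-0.035, 0.093, 0.947, 0.306]
force: [0.7, 0.1, -1.2]
finger_gap: 0.0104
grasp_force: 113.4
```

carry_out([
  [[0, -0.2, 0.3], [0, 0, 0]],
  [[-0.2, -0.6, 0.8], [0, 0, 0]],
  [[-0.1, -0.8, 1.2], [0, 0, 0]],
  [[-0.2, -1.0, 1.3], [0, 0, 0]],
  [[-0.2, -0.9, 1.4], [0, 0, 0]],
  [[-0.2, -0.8, 1.1], [0, 0, 0]],
  [[-0.1, -0.6, 0.9], [0, 0, 0]],
  [[0, -0.2, 0.3], [0, 0, 0]],
])

```text
time: 25.65
ee_pos: [0.4079, 0.3212, 0.0581]
ee_rot: [-0.035, 0.094, 0.947, 0.306]
force: [-1.1, 0.1, -0.5]
finger_gap: 0.0104
grasp_force: 113.4
```

carry_out([
  [[0, -0.2, 0.3], [0, 0, 0]],
  [[0, -0.2, 0.3], [0, 0, 0]],
  [[0, -0.2, 0.3], [0, 0, 0]],
  [[0, -0.2, 0.3], [0, 0, 0]],
  [[0, 0, 0], [0, 0, 0]],
  [[0, 0, 0], [0, 0, 0]],
  [[0, 0, 0], [0, 0, 0]],
  [[0, 0, 0], [0, 0, 0]],
])

```text
time: 26.45
ee_pos: [0.4067, 0.3228, 0.0453]
ee_rot: [-0.034, 0.093, 0.947, 0.306]
force: [-0.5, -0.2, -1.0]
finger_gap: 0.0102
grasp_force: 113.4
```

Next I lower in 3 mm steps and watch the force.

carry_out([
  [[0, -0.2, 0.2], [0, 0, 0]],
  [[0, -0.1, 0.3], [0, 0, 0]],
  [[0, 0, 0], [0, 0, 0]],
  [[0, 0, 0], [0, 0, 0]],
  [[0, 0, 0], [0, 0, 0]],
  [[0, 0, 0], [0, 0, 0]],
  [[0, 0, 0], [0, 0, 0]],
  [[0, 0, 0], [0, 0, 0]],
])

```text
time: 27.25
ee_pos: [0.406, 0.3233, 0.0394]
ee_rot: [-0.034, 0.093, 0.947, 0.306]
force: [-1.1, 0.6, -0.8]
finger_gap: 0.0104
grasp_force: 113.4
```

carry_out([
  [[0, -0.2, 0.2], [0, 0, 0]],
  [[0, 0, 0], [0, 0, 0]],
  [[0, 0, 0], [0, 0, 0]],
  [[0, -0.2, 0.2], [0, 0, 0]],
  [[0, 0, 0], [0, 0, 0]],
  [[0, 0, 0], [0, 0, 0]],
  [[0, 0, 0], [0, 0, 0]],
  [[0, 0, 0], [0, 0, 0]],
])

```text
time: 28.05
ee_pos: [0.4052, 0.3225, 0.0339]
ee_rot: [-0.034, 0.093, 0.947, 0.306]
force: [0.3, -0.1, -1.5]
finger_gap: 0.0101
grasp_force: 113.4
```

carry_out([
  [[0, -0.1, 0.15], [0, 0, 0]],
  [[0, 0, 0], [0, 0, 0]],
  [[0, 0, 0], [0, 0, 0]],
  [[0, 0, 0], [0, 0, 0]],
  [[0, 0, 0], [0, 0, 0]],
  [[0, 0, 0], [0, 0, 0]],
  [[0, 0, 0], [0, 0, 0]],
  [[0, 0, 0], [0, 0, 0]],
])

```text
time: 28.85
ee_pos: [0.405, 0.3225, 0.032]
ee_rot: [-0.034, 0.093, 0.947, 0.306]
force: [0.0, 0.9, -1.5]
finger_gap: 0.0104
grasp_force: 113.4
```

carry_out([
  [[0, -0.1, 0.15], [0, 0, 0]],
  [[0, 0, 0], [0, 0, 0]],
  [[0, 0, 0], [0, 0, 0]],
  [[0, 0, 0], [0, 0, 0]],
  [[0, 0, 0], [0, 0, 0]],
  [[0, 0, 0], [0, 0, 0]],
  [[0, 0, 0], [0, 0, 0]],
  [[0, 0, 0], [0, 0, 0]],
])

```text
time: 29.65
ee_pos: [0.4048, 0.3227, 0.0303]
ee_rot: [-0.034, 0.093, 0.947, 0.306]
force: [-1.1, 1.2, 1.1]
finger_gap: 0.0103
grasp_force: 113.6
```

carry_out([
  [[0, 0, 0.05], [0, 0, 0]],
  [[0, 0, 0], [0, 0, 0]],
  [[0, 0, 0], [0, 0, 0]],
  [[0, 0, 0], [0, 0, 0]],
  [[0, 0, 0], [0, 0, 0]],
  [[0, 0, 0], [0, 0, 0]],
  [[0, 0, 0], [0, 0, 0]],
  [[0, 0, 0], [0, 0, 0]],
], squeeze=20)

```text
time: 30.45
ee_pos: [0.4047, 0.3229, 0.0299]
ee_rot: [-0.034, 0.093, 0.947, 0.306]
force: [-0.8, 1.3, 1.7]
finger_gap: 0.0106
grasp_force: 113.7
```

carry_out([
  [[0, 0, 0], [0, 0, 0]],
  [[0, 0, 0], [0, 0, 0]],
  [[0, 0, 0], [0, 0, 0]],
  [[0, 0, 0], [0, 0, 0]],
  [[0, 0, 0], [0, 0, 0]],
  [[0, 0, 0], [0, 0, 0]],
  [[0, 0, 0], [0, 0, 0]],
  [[0, 0, 0], [0, 0, 0]],
], fingers=0.4)

```text
time: 31.25
ee_pos: [0.4047, 0.3229, 0.0299]
ee_rot: [-0.034, 0.093, 0.947, 0.306]
force: [0.0, 0.3, 0.7]
finger_gap: 0.0345
grasp_force: 0.0
```

carry_out([
  [[0, 0, -0.5], [0, 0, 0]],
  [[0, 0, -1], [0, 0, 0]],
  [[0, 0, -1.5], [0, 0, 0]],
  [[0, 0, -2], [0, 0, 0]],
  [[0, 0, -2], [0, 0, 0]],
  [[0, 0, -2], [0, 0, 0]],
  [[0, 0, -1], [0, 0, 0]],
  [[0, 0, 0], [0, 0, 0]],
])

```text
time: 32.05
ee_pos: [0.4063, 0.2639, 0.1119]
ee_rot: [-0.033, 0.093, 0.947, 0.306]
force: [0.2, 0.1, -0.3]
finger_gap: 0.0339
grasp_force: 0.0
```

```bash
python3 - <<'E'
from h import *
log()
i=cv2.cvtColor(eyes.camera("top"),cv2.COLOR_RGB2BGR)
j=cv2.cvtColor(eyes.camera("scene"),cv2.COLOR_RGB2BGR)
cv2.imwrite("pics/t9.png",i);cv2.imwrite("pics/s9.png",j)
a=cv2.resize(i[180:340,150:310],(400,400),interpolation=3);b=cv2.resize(j[190:310,160:330],(400,int(400*120/170)),interpolation=3)
b=cv2.copyMakeBorder(b,0,400-b.shape[0],0,0,0)
cv2.imwrite("pics/c9.png",np.hstack([a,b]))
E
```

```text
32.05 [ 0.183  0.459  2.176  1.085  0.712 -2.114] [0.4063 0.2639 0.1119] [ 0.2  0.1 -0.3] 0.03388111757685964 0.0
```

View pics/c9.png

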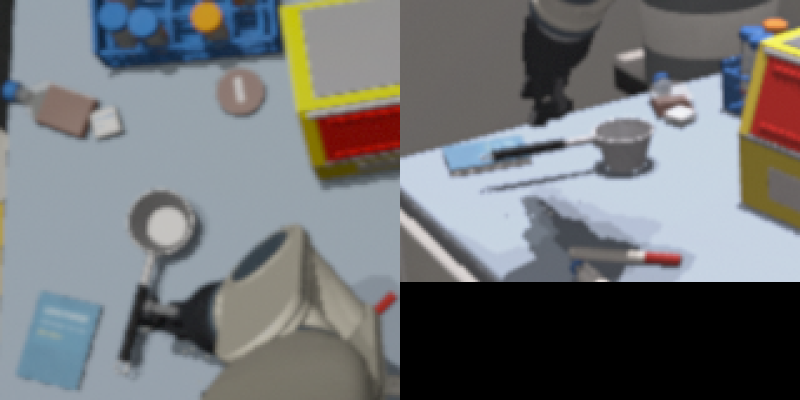

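The dipper stands upright and empty at its old place (left half, rim at (162,222)). The hand is clear of it and the flap is shut. I retreat a little further and hand in.

carry_out([
  [[0, 0, -1], [0, 0, 0]],
  [[0, 0, -1], [0, 0, 0]],
  [[0, 0, -1], [0, 0, 0]],
  [[0, 0, 0], [0, 0, 0]],
  [[0, 0, 0], [0, 0, 0]],
  [[0, 0, 0], [0, 0, 0]],
  [[0, 0, 0], [0, 0, 0]],
  [[0, 0, 0], [0, 0, 0]],
])

```text
time: 32.95
ee_pos: [0.4056, 0.2468, 0.135]
ee_rot: [-0.034, 0.093, 0.947, 0.306]
force: [-0.6, 0.0, 0.7]
finger_gap: 0.0341
grasp_force: 0.0
```

```bash
python3 -c "
from bench import robot
print(robot.hand_in())"
```

```text
the job is handed in; nothing more can be done
None
```

I handed the job in at about 33 s, with no verdict returned: the cup came out of the bin empty (I saw four of the eight caps lying inside), the flap is shut, and the dipper stands upright on the bench close to where it started.

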